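# Clear and reload the surface scanner

### The job

First use the scraper block to sweep every broken chip off the granite into the catch tray, never pushing a chip with the gripper, and see that the scraper ends up standing in the middle of its mat. Once the chips are gone, load every specimen holder into a socket of the carriage, pressing only lightly and turning it until its slot drops over the drive bar and it sits fully home; then slide the carriage under the sensor bridge, right up to its stop. Do not disturb the bottle, the jar or the objective.

Things in the scene. Friction and masses are not known exactly. Their poses are not given: they have to be found in the camera images.
- granite: Dark granite base, fixed to the bench: slab 270 (own x) x 400 (own y) x 40 mm high. Origin under its middle at bench height, x roughly away from the robot, y to the robot's left. Chips lie on the open part of its top (own y -75 to 75, x -100 to 50 mm). Along the far edge a steel guide rail stands 12 mm proud (own x 105 to 115 mm). The carriage is at its left end, the sensor bridge over its right end.
- bridge (a point): Middle of the underside of the white sensor bridge's beam, 112 mm above the bench; axes as the granite's. The beam spans the granite along own x (268 mm), is 44 mm wide in y and 38 mm high (top 150 mm above the bench); a leg 16 mm thick stands on the granite under each end. The loaded carriage passes below it.
- tray (a point): Middle of the inner floor of the aluminium catch tray fixed along the granite's near (own -x) edge; axes as the granite's. Inside 70 (x) x 212 (y) mm; floor 4 mm, rim 33 mm above the bench, so 7 mm below the granite's top. It adjoins the granite: what is pushed over the near edge (granite's own x = -135 mm) falls into it.
- carriage (a joint): Travel of the carriage, m: 0 at the left (loading) end, growing towards the granite's own -y, 0.275 at its stop under the bridge; starts near 0, about 4 N of friction, stays where left. An aluminium block 196 (x) x 84 (y) x 22 mm, underside 2 mm over the granite, top 64 mm above the bench; its middle is at the granite's own y = 0.150 m minus the travel. It has three sockets in a row along x.
- push_post (a point): Top of the black upright post by which the carriage is moved: round, 14 mm thick over its upper 76 mm, top 140 mm above the bench, on a bracket at the carriage's left flank, 70 mm to the own +y of the row of sockets, level with the middle one. Axes as the granite's.
- mat: Black rubber mat 150 x 120 x 3 mm fixed to the bench at the robot's right, the scraper's place; origin under its middle.
- mat_middle (a point): Middle of the mat's upper face.
- scraper: Scraper block, 0.2 kg: foot 44 (own x) x 100 (own y) x 20 mm high, white with a black rubber underside; on it a grey grip ridge 16 (own x) x 70 (own y) mm, from 20 to 54 mm above the underside. Origin in the middle of its underside; it stands on the mat, z up. Both long sides are alike.
- socket0 (a point): Middle of the floor of the socket nearest the robot (66 mm apart, all alike): a round bore 46 mm wide, 14 mm deep, floor 50 mm above the bench. On the floor, centred, a steel drive bar 28 x 7 mm, 8 mm high, on a stiff spindle that a lightly pressed holder does not turn. The bar lies at an unknown angle within 0.42 rad of this point's x axis (axes as the granite's), to be seen or felt.
- socket1 (a point): Middle of the floor of the socket in the middle (66 mm apart, all alike): a round bore 46 mm wide, 14 mm deep, floor 50 mm above the bench. On the floor, centred, a steel drive bar 28 x 7 mm, 8 mm high, on a stiff spindle that a lightly pressed holder does not turn. The bar lies at an unknown angle within 0.42 rad of this point's x axis (axes as the granite's), to be seen or felt.
- socket2 (a point): Middle of the floor of the socket farthest from the robot (66 mm apart, all alike): a round bore 46 mm wide, 14 mm deep, floor 50 mm above the bench. On the floor, centred, a steel drive bar 28 x 7 mm, 8 mm high, on a stiff spindle that a lightly pressed holder does not turn. The bar lies at an unknown angle within 0.42 rad of this point's x axis (axes as the granite's), to be seen or felt.
- holder0: Aluminium specimen holder, 0.18 kg: puck 44 mm across, 50 mm high, from 18 mm up with two flats 34 mm apart facing own +y and -y; slot 10 mm wide, 9 deep across the underside along own x; lower rim bevelled 2 mm. Origin mid-underside, z up. In a socket it rests on the bar 8 mm high until within about 0.09 rad of it (either way round), then drops: origin meets the point. May be absent.
- holder1: Aluminium specimen holder, 0.18 kg: puck 44 mm across, 50 mm high, from 18 mm up with two flats 34 mm apart facing own +y and -y; slot 10 mm wide, 9 deep across the underside along own x; lower rim bevelled 2 mm. Origin mid-underside, z up. In a socket it rests on the bar 8 mm high until within about 0.09 rad of it (either way round), then drops: origin meets the point. May be absent.
- holder2: Aluminium specimen holder, 0.18 kg: puck 44 mm across, 50 mm high, from 18 mm up with two flats 34 mm apart facing own +y and -y; slot 10 mm wide, 9 deep across the underside along own x; lower rim bevelled 2 mm. Origin mid-underside, z up. In a socket it rests on the bar 8 mm high until within about 0.09 rad of it (either way round), then drops: origin meets the point. May be absent.
- chip0: Broken steel-grey chip of a hard-metal specimen, about 22 x 18 mm, 6 mm thick, 20 g, lying flat on the granite at the start; origin in the middle of its underside. May be absent.
- chip1: Broken steel-grey chip of a hard-metal specimen, about 22 x 18 mm, 6 mm thick, 20 g, lying flat on the granite at the start; origin in the middle of its underside. May be absent.
- chip2: Broken steel-grey chip of a hard-metal specimen, about 22 x 18 mm, 6 mm thick, 20 g, lying flat on the granite at the start; origin in the middle of its underside. May be absent.
- chip3: Broken steel-grey chip of a hard-metal specimen, about 22 x 18 mm, 6 mm thick, 20 g, lying flat on the granite at the start; origin in the middle of its underside. May be absent.
- chip4: Broken steel-grey chip of a hard-metal specimen, about 22 x 18 mm, 6 mm thick, 20 g, lying flat on the granite at the start; origin in the middle of its underside. May be absent.
- wash_bottle: Bystander: white plastic bottle, 60 mm across, 150 mm high, origin under its middle.
- jar: Bystander: small amber glass jar with a black lid, 56 mm across, 65 mm high, origin under its middle.
- objective: Bystander: steel microscope objective standing on end, 32 mm across, 50 mm high, origin under its middle.
Things that resemble listed ones, but are neither listed nor needed, are in the scene too. Leave any red look-alike of the holder0 alone.

How it is judged:
By the outcome, as a careful person would: the job done as asked, in the order asked, and still so for the second after the job is handed in, with the robot touching nothing.
Of holder0, holder1, holder2 only 2 to 3 are there at a start; the rules pass over those that are not, and their reading is None.
Of chip0, chip1, chip2, chip3, chip4 only 3 to 5 are there at a start; the rules pass over those that are not, and their reading is None.
At some moment in a run one of holder0, holder1, holder2, scraper may be knocked a few centimetres aside while the robot is not near it.
It also fails if it takes over 210 s, if anything falls off the work surface, if the arm or the gripper's body presses on something with over 40 N, if the wrist force passes 120 N, or if a joint passes its speed limit or range.

### The arm

A 6-joint arm with a two-finger parallel gripper is mounted at the origin on the work surface. World frame = base frame: x ahead of the robot, y to its left, z up, the work surface at z = 0. Lengths are in m, angles in rad, forces in N, time in s.
With the tool pointing down it reaches from about 0.375 to 0.975 m from the base axis. Payload 3.8 kg.
Tool frame: the origin (TCP) lies on the centre line of the jaws, within the pads' length; the fingertips stand 25 mm ahead of it and the grasp point (between the pads) lies 6 mm ahead of it; z points along the fingers, y is the line along which they close (so a half turn about z gives the same grasp; the last joint's range is limited). The gripper opens to 85 mm and grips with 20 to 120 N. Pads are 22 mm wide; open, the fingers measure 114 mm over their backs; the gripper's body (76 mm by 85 mm) begins 54 mm behind the grasp point. The pads swing forward as they close: fully open they stand 13 mm farther back than shut.
Start: joints at [1.287, 0.264, 1.604, -0, 1.274, -0.037], TCP at [0.165, 0.655, 0.256] pointing down, gripper open.
Joint ranges: [-2.63, 2.63], [-0.94, 2.18], [0.31, 2.57], [-1.31, 4.45], [0, 2.66], [-2.55, 2.55]. Speed limits (rad/s): [2.57, 2.57, 3.14, 3.14, 3.14, 3.14].

### API

Orientations are given as a rotation vector (axis times angle).
In Python, from workcell import bot gives the robot as it stands. The module is installed in compiled form; this text tells all that it offers.
- The arm moves only by the tool play_rows, never from a script. Its argument "commands" is a list that holds one entry, the list of rows, each a list of 7 numbers: the shift along the tool's x, y, z as a fraction of full scale, then the turn, a rotation vector about the tool's x, y, z as a fraction of full scale, then the closure, from -1 (fully open) to 1 (shut). A call has 1 to 8 rows; each row is the pose to reach, as a shift and turn from the pose commanded when the call began, along the tool's axes at that moment, turning the shorter way round; what a row does not reach only later rows make up. Full scale, the value 1, is 60 cm for a shift and 180 degrees for a turn. A row lasts 1/10 s, in which the tool goes at most 50 mm and 8.59 degrees, less where a joint would pass 70% of its speed; a pose out of reach is approached as far as the arm can. A call with a number of a shift or a turn outside -1 to 1 is refused whole. A call with a gripper value outside its range is refused whole. The fingers move at their own pace and stop on an object; "force" is the grip in N (left out, the last holds). Time passes only in rows, so rows that repeat a pose let the fingers close. It gives the time, the measured TCP pose, the force, the opening and the grip force at its end, in the units of the state.
- bot.read_state(): the state, without advancing time (a new reading comes with each control period).
- bot.read_camera(name): name is "scene" or "top" or "wrist"; returns the picture (384x512x3 uint8, blue, green, red); there is no depth.
- bot.camera_params(name): a dict with "fov_y" (degrees; the focal length in pixels is half the picture's height over the tangent of half this angle, whatever the lens; pixels are square), "cx", "cy" (the principal point, pixels), "rvec" (rotation vector, rad) and "tvec" (3), from world to camera coordinates, as OpenCV has them. Camera axes: x right, y down, z forward; pixel columns grow to the right and rows downward; lengths in m; the calibration is good to about 2 mm. A picture is of the moment at which its call begins: read the wrist's pose just before it. camera_params takes no time and is no camera call; for the wrist camera it gives the pose at the moment of the call.
- bot.finish_job(): hands the job in; it is judged then, once.
The state is a dict: "time": time; "q": joint angles; "joint_vel": joint speeds; "joint_torque": joint torques, N m; "tool_pos": TCP position; "tcp_rot": TCP orientation; "wrist_force": force on the tool from outside, world axes, zero at the start; "torque": the same for the moment, N m; "width": opening from 0.0 (shut) to 1.0 (fully open); "grip_force": force on a finger pad.
Only numpy, scipy, OpenCV 4.12 (cv2) and the standard library are available. Lean on these libraries where they do the work, as an engineer would, in place of code of your own. Each camera call takes 0.05 s, during which the arm holds its last target. There are 200 camera calls.

## Working session

There is one attempt and no reset: what is moved stays moved. The work goes in short steps, Python scripts to look and compute and a tool call to move; the robot and the scene stay as the last step left them, time stands still between calls to the robot, and variables do not carry over. Pictures are saved under pics/ and viewed, at most 14 in all, crops included, and the job is handed in when it is done.

Besides the shell and the picture viewer there is one more tool, called after "Emit:" as a command line: name --argument value ..., lists and objects as JSON in quotes. play_rows: Moves the arm, as the interface text tells. Its arguments: {"type":"object","properties":{"commands":{"type":"array"},"force":{"type":"number"}},"required":["commands"]}

```bash
mkdir -p pics
cat > h.py <<'E'
import numpy as np, cv2
from scipy.spatial.transform import Rotation as R
from workcell import bot
def cam(n):
    p=bot.camera_params(n); f=192/np.tan(np.radians(p['fov_y'])/2)
    K=np.array([[f,0,p['cx']],[0,f,p['cy']],[0,0,1]])
    return K,np.array(p['rvec'],float),np.array(p['tvec'],float)
def pix2w(n,uv,z,c=None):
    K,r,t=c or cam(n); M=R.from_rotvec(r).as_matrix()
    uv=np.atleast_2d(np.array(uv,float)); z=np.broadcast_to(z,len(uv))
    d=(np.linalg.inv(K)@np.c_[uv,np.ones(len(uv))].T).T@M; o=-M.T@t
    return o+d*((z-o[2])/d[:,2])[:,None]
def w2pix(n,X,c=None):
    K,r,t=c or cam(n); return cv2.projectPoints(np.atleast_2d(np.array(X,float)),r,t,K,None)[0][:,0]
def snap(n,name,box=None,s=1):
    c=cam(n); im=bot.read_camera(n); cv2.imwrite(f'pics/{name}_raw.png',im)
    if box: x0,y0,x1,y1=box; im=im[y0:y1,x0:x1]
    im=cv2.resize(im,None,fx=s,fy=s,interpolation=cv2.INTER_CUBIC); cv2.imwrite(f'pics/{name}.png',im)
    np.savez(f'pics/{name}.npz',K=c[0],r=c[1],t=c[2])
def saved(name):
    d=np.load(f'pics/{name}.npz'); return d['K'],d['r'],d['t']
def rel(pos,yaw):
    """row numbers for tool-down target: pos world, yaw = angle of tool x axis in world; relative to measured pose"""
    s=bot.read_state(); A=R.from_rotvec(s['tcp_rot']); x=np.array([np.cos(yaw),np.sin(yaw),0]); z=np.array([0,0,-1.])
    B=R.from_matrix(np.c_[x,np.cross(z,x),z]); d=A.inv().apply(np.array(pos)-s['tool_pos'])/.6
    w=(A.inv()*B).as_rotvec()/np.pi
    print('row',np.round(np.r_[d,w],4).tolist())
def yaw():
    s=bot.read_state(); x=R.from_rotvec(s['tcp_rot']).as_matrix()[:,0]; return np.arctan2(x[1],x[0])
E
python3 - <<'E'
from h import *
snap('top','top0',s=1.56); snap('scene','scene0',s=1.56)
s=bot.read_state(); print(s); print(R.from_rotvec(s['tcp_rot']).as_matrix().round(3))
for n in('top','scene','wrist'):
  print(n,[x.round(3).tolist() for x in cam(n)])
E
```

```text
{'time': 0.1, 'q': array([ 1.28712200e+00,  2.64691924e-01,  1.60528179e+00, -9.38930544e-06,
        1.27366496e+00, -3.68900336e-02]), 'joint_vel': array([ 0.00259063, -0.00115772, -0.00501122, -0.00091676, -0.00275017,
        0.00127775]), 'joint_torque': array([ 6.43639578e-04, -5.16715336e+01, -3.68584335e+01, -1.14874774e-04,
        6.53595140e-03, -1.86436483e-05]), 'tool_pos': array([0.16471844, 0.65395548, 0.25505299]), 'tcp_rot': array([-0.38662132, -3.11739031,  0.00317461]), 'wrist_force': array([-0.60825532, -0.36745571,  0.27054734]), 'torque': array([ 0.03277524, -0.0341094 , -0.00483633]), 'grip_force': 0.0, 'width': 0.9952211189612188}
[[-0.97   0.244 -0.001]
 [ 0.244  0.97  -0.002]
 [ 0.    -0.002 -1.   ]]
top [[[414.329, 0.0, 256.523], [0.0, 414.329, 187.528], [0.0, 0.0, 1.0]], [2.067, -2.155, 0.222], [0.034, 0.568, 1.138]]
scene [[[435.505, 0.0, 254.26], [0.0, 435.505, 189.777], [0.0, 0.0, 1.0]], [2.169, 0.626, -0.295], [-0.458, -0.104, 1.46]]
wrist [[[310.287, 0.0, 254.857], [0.0, 310.287, 194.068], [0.0, 0.0, 1.0]], [-2.265, -1.768, -0.286], [-0.675, -0.042, 0.38]]
```

View pics/top0.png

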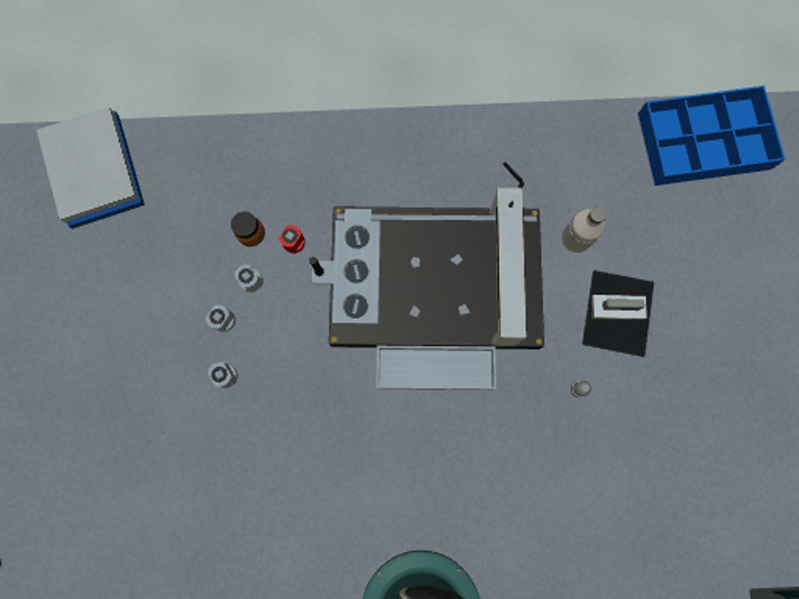

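View pics/scene0.png

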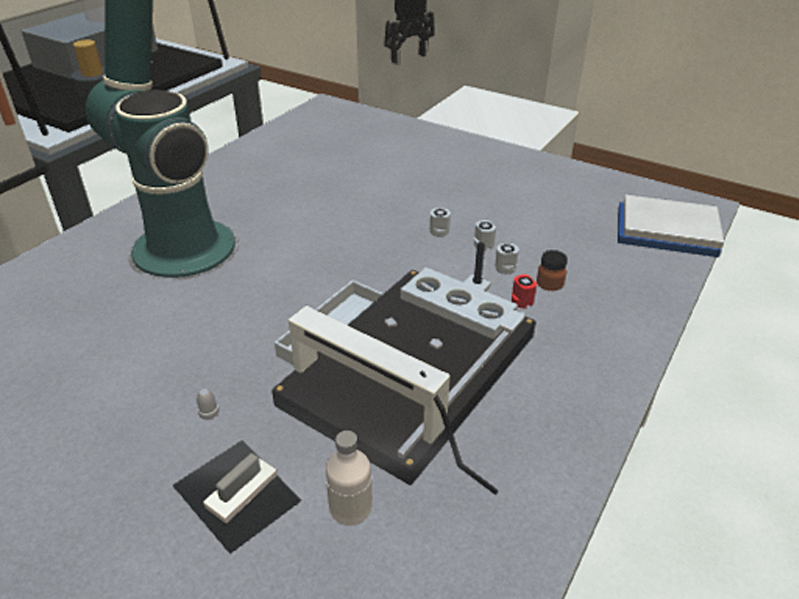

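Top view shows the granite at about (330–543, 207–347), carriage at left with three sockets, and four chips at (416,262), (456,259), (414,311), (463,309). The holders are at (248,276), (220,318) and (221,375). The red look-alike is at (291,238), the jar at (247,228), the bottle at (583,230), the objective at (581,388), and the scraper on its mat at (619,306). I'll enlarge it for accurate pixels.

Run:
```python
from h import *
im=cv2.imread('pics/top0_raw.png'); 
a=cv2.resize(im[125:255,125:285],None,fx=5,fy=4.6,interpolation=cv2.INTER_CUBIC)
b=cv2.resize(im[125:255,270:430],None,fx=5,fy=4.6,interpolation=cv2.INTER_CUBIC)
cv2.imwrite('pics/c1.png',cv2.resize(im[125:255,125:285],None,fx=4.6,fy=4.6,interpolation=cv2.INTER_CUBIC))
cv2.imwrite('pics/c2.png',cv2.resize(im[125:255,265:425],None,fx=4.6,fy=4.6,interpolation=cv2.INTER_CUBIC))
```

```text
(no output)
```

View pics/c1.png

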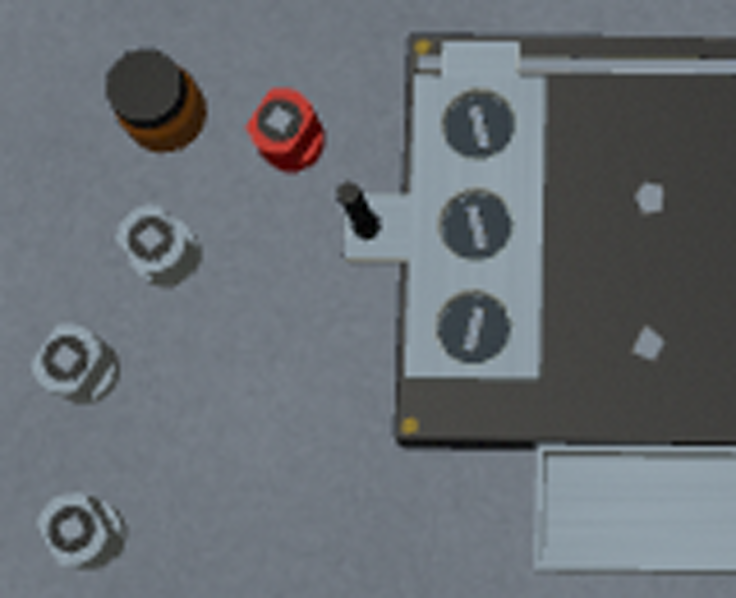

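View pics/c2.png

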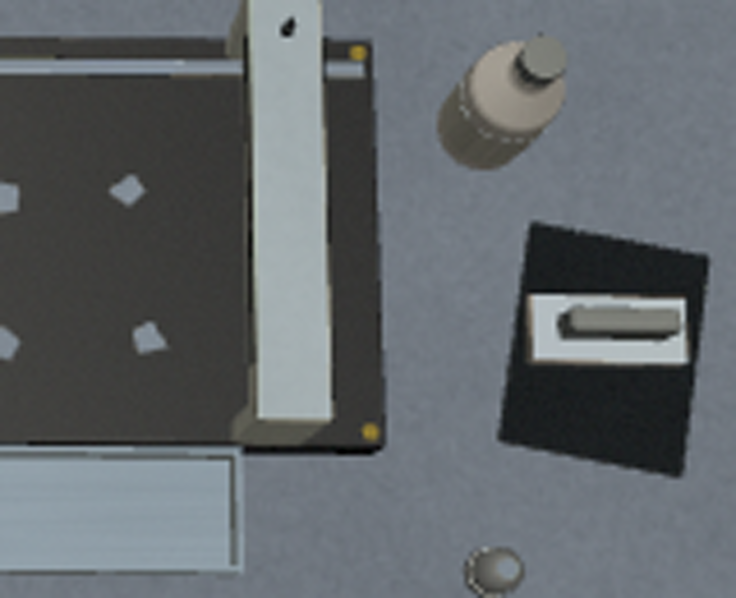

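Crop 1 shows the holder tops at (150,239), (67,358) and (72,529). The red look-alike at (281,122) stays put. The socket bars are at (479,125), (477,226) and (474,327), the post top is at (347,191), and two chips are at (650,198) and (648,344). Crop 2 shows chips at (127,190) and (149,338), and the scraper foot's corners at (529,295), (686,297), (688,362) and (532,360). The mat corners are (530,223), (709,257), (683,477) and (500,439).

Run:
```python
from h import *
c=saved('top0')
A=lambda p:np.array(p)/4.6+[125,125]
B=lambda p:np.array(p)/4.6+[265,125]
g=pix2w('',np.r_[A([(411,34),(399,437)]),B([(370,40),(384,445)])],.04,c)
print('gran',g.round(4).tolist())
ux=(g[0]-g[1]+g[2]-g[3]); uy=(g[0]-g[2]+g[1]-g[3])
ax=np.arctan2(ux[1],ux[0]); ay=np.arctan2(uy[1],uy[0])-np.pi/2; print('yaw est',ax,ay,'size',np.linalg.norm(ux[:2])/2,np.linalg.norm(uy[:2])/2)
o=g.mean(0); th=(ax*.27+ay*.4)/.67; M=np.array([[np.cos(th),np.sin(th)],[-np.sin(th),np.cos(th)]])
print('o',o,'th',th)
def show(n,p,z):
  w=pix2w('',p,z,c); print(n,w[:,:2].round(4).tolist(),'own',((w-o)[:,:2]@M.T).round(4).tolist())
show('chips',np.r_[A([(650,198),(648,344)]),B([(127,190),(149,338)])],.046)
show('hold',A([(150,239),(67,358),(72,529)]),.05)
show('post',A([(347,191)]),.14)
show('sock0-2 bars',A([(474,327),(477,226),(479,125)]),.058)
show('sock0-2 rim',A([(474,327),(475,225),(479,124)]),.064)
for b in ([(478,310),(469,346)],[(473,208),(482,246)],[(473,108),(485,146)]):
  w=pix2w('',A(b),.058,c); d=M@(w[0]-w[1])[:2]; print('bar',np.linalg.norm(d),np.arctan2(d[1],d[0]))
show('mat',B([(530,223),(709,257),(683,477),(500,439)]),.003)
w=pix2w('',B([(530,223),(709,257),(683,477),(500,439)]),.003,c);print(w.mean(0))
s=pix2w('',B([(529,295),(686,297),(688,362),(532,360)]),.023,c);print('scr',s.round(4).tolist(),s.mean(0)); d=s[0]+s[3]-s[1]-s[2];print('scr y dir',np.arctan2(d[1],d[0]))
show('bridge top',B([(250,0),(322,0),(257,418),(332,418)]),.15)
show('tray',np.r_[A([(535,447),(535,570)]),B([(241,447),(243,570)])],.033)
show('red',A([(281,122)]),.05); show('obj',B([(505,568)]),.05); show('jar',A([(145,87)]),.065);show('bottle',B([(543,58)]),.15)
st=bot.read_state();print('cur',yaw(), st['tool_pos'])
# wrist cam relative to tool
K,r,t=cam('wrist');Mw=R.from_rotvec(r).as_matrix();T=R.from_rotvec(st['tcp_rot']).as_matrix()
print('cam pos in tool',T.T@(-Mw.T@t-st['tool_pos']),(T.T@Mw.T).round(3))
```

```text
gran [[0.7487, 0.1306, 0.04], [0.4824, 0.1435, 0.04], [0.7277, -0.2652, 0.04], [0.4608, -0.251, 0.04]]
yaw est -0.05067193919511738 -0.053810148965976135 size 0.26694434766162256 0.3956919117066939
o [ 0.60491786 -0.06052842  0.04      ] th -0.05254549726727186
chips [[0.6292, -0.0212], [0.5341, -0.0155], [0.6312, -0.0991], [0.5341, -0.1073]] own [[0.0222, 0.0405], [-0.0731, 0.0412], [0.0283, -0.0372], [-0.0683, -0.0504]]
hold [[0.6147, 0.2988], [0.5398, 0.3504], [0.4323, 0.3454]] own [[-0.0091, 0.3593], [-0.0866, 0.4069], [-0.1937, 0.3964]]
post [[0.6166, 0.1608]] own [[-0.0, 0.2216]]
sock0-2 bars [[0.5473, 0.0933], [0.6124, 0.0896], [0.679, 0.0865]] own [[-0.0656, 0.1505], [-0.0004, 0.1503], [0.0663, 0.1507]]
sock0-2 rim [[0.5462, 0.0929], [0.6116, 0.0905], [0.6778, 0.0861]] own [[-0.0667, 0.1501], [-0.0012, 0.1511], [0.0651, 0.1503]]
bar 0.023569860119424035 -0.21613901102612942
bar 0.025528073756995832 0.25063066862545413
bar 0.02661415269880009 0.3183428860224999
mat [[0.6086, -0.3688], [0.5806, -0.4844], [0.4365, -0.4499], [0.466, -0.3346]] own [[0.0199, -0.3077], [-0.002, -0.4
[... 265 characters left out ...]
top [[0.7183, -0.1696], [0.7164, -0.2127], [0.4663, -0.1553], [0.4645, -0.1981]] own [[0.1189, -0.103], [0.1193, -0.1461], [-0.1334, -0.1019], [-0.133, -0.1447]]
tray [[0.4734, 0.0585], [0.3964, 0.0611], [0.4642, -0.1624], [0.3873, -0.1581]] own [[-0.1376, 0.1119], [-0.2146, 0.1105], [-0.1352, -0.1091], [-0.2122, -0.1088]]
red [[0.6889, 0.2148]] own [[0.0694, 0.2793]]
obj [[0.3809, -0.3163]] own [[-0.2103, -0.2672]]
jar [[0.7113, 0.2992]] own [[0.0873, 0.3648]]
bottle [[0.6745, -0.3409]] own [[0.0842, -0.2764]]
cur 2.894811051571115 [0.16471844 0.65395548 0.25505299]
cam pos in tool [ 0.08149644  0.00036672 -0.11741811] [[ 0.001 -0.948 -0.317]
 [ 1.     0.001  0.001]
 [-0.001 -0.317  0.948]]
```

```bash
python3 -c "
from h import *
rel([.48,.25,.27],2.2)"
```

```text
row [-0.674, -0.5245, -0.0239, -0.0006, 0.0002, 0.2212]
```

Emit:
play_rows --commands '[[[-0.674, -0.5245, -0.024, 0, 0, 0.22, -1], [-0.674, -0.5245, -0.024, 0, 0, 0.22, -1], [-0.674, -0.5245, -0.024, 0, 0, 0.22, -1], [-0.674, -0.5245, -0.024, 0, 0, 0.22, -1], [-0.674, -0.5245, -0.024, 0, 0, 0.22, -1], [-0.674, -0.5245, -0.024, 0, 0, 0.22, -1], [-0.674, -0.5245, -0.024, 0, 0, 0.22, -1], [-0.674, -0.5245, -0.024, 0, 0, 0.22, -1]]]' --force 60

```text
time: 0.9
tool_pos: [0.4115, 0.3374, 0.2672]
tcp_rot: [-1.419, -2.802, 0.001]
wrist_force: [0.8, 0.3, -0.6]
width: 0.997
grip_force: 0.0
```

```bash
python3 -c "
from h import *
print(bot.read_state()['tool_pos'],yaw())
rel([.532,-.406,.22],1.516)"
```

```text
[0.41147932 0.3374114  0.26721931] 2.2039094885227226
row [-1.1177, -0.5711, 0.0789, -0.0001, 0.0, 0.219]
```

Emit:
play_rows --commands '[[[-0.9, -0.46, 0.02, 0, 0, 0.219, -1], [-0.9, -0.46, 0.02, 0, 0, 0.219, -1], [-0.9, -0.46, 0.02, 0, 0, 0.219, -1], [-0.9, -0.46, 0.02, 0, 0, 0.219, -1], [-0.9, -0.46, 0.02, 0, 0, 0.219, -1], [-0.9, -0.46, 0.02, 0, 0, 0.219, -1], [-0.9, -0.46, 0.02, 0, 0, 0.219, -1], [-0.9, -0.46, 0.02, 0, 0, 0.219, -1]]]'

```text
time: 1.7
tool_pos: [0.4743, -0.0574, 0.2594]
tcp_rot: [-2.282, -2.159, -0.0]
wrist_force: [1.4, 0.8, -0.9]
width: 1.001
grip_force: 0.0
```

```bash
python3 -c "
from h import *
print(bot.read_state()['tool_pos'],yaw())
rel([.532,-.406,.22],1.516)"
```

```text
[ 0.47433549 -0.05744503  0.25938299] 1.515518179987699
row [-0.5747, 0.1281, 0.0656, 0.0, -0.0, -0.0002]
```

Emit:
play_rows --commands '[[[-0.575, 0.128, 0.065, 0, 0, 0, -1], [-0.575, 0.128, 0.065, 0, 0, 0, -1], [-0.575, 0.128, 0.065, 0, 0, 0, -1], [-0.575, 0.128, 0.065, 0, 0, 0, -1], [-0.575, 0.128, 0.065, 0, 0, 0, -1], [-0.575, 0.128, 0.065, 0, 0, 0, -1], [-0.575, 0.128, 0.065, 0, 0, 0, -1], [-0.575, 0.128, 0.065, 0, 0, 0, -1]]]'

```text
time: 2.5
tool_pos: [0.5317, -0.4092, 0.2183]
tcp_rot: [-2.286, -2.154, 0.003]
wrist_force: [-0.8, -0.2, -0.1]
width: 1.0
grip_force: 0.0
```

```bash
python3 -c "
from h import *
print(bot.read_state()['tool_pos'],yaw())
snap('wrist','w1',s=1.5)"
```

```text
[ 0.53171076 -0.40915604  0.21829685] 1.5116615630120815
```

View pics/w1.png

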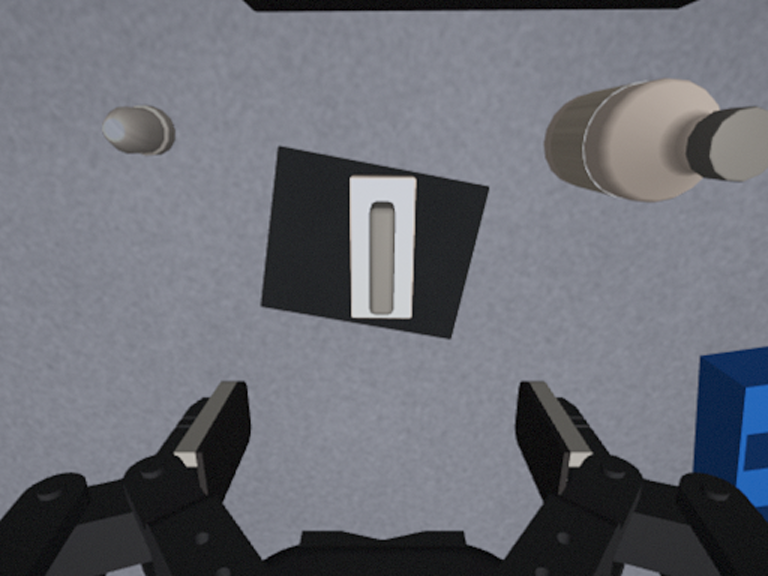

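Wrist view shows the scraper foot corners at (351,177), (415,178), (411,318) and (352,318), with its ridge top from (382,203) to (382,313). The mat corners are (279,147), (489,186), (451,339) and (261,306). The objective is at left and the bottle at right.

```bash
python3 -c "
from h import *
c=saved('w1')
f=lambda p,z:pix2w('',np.array(p)/1.5,z,c)
s=f([(351,177),(415,178),(411,318),(352,318)],.023); print(s.round(4).tolist(),s.mean(0)); d=s[0]+s[1]-s[2]-s[3];print(np.arctan2(d[1],d[0]))
r=f([(370,207),(394,207),(394,308),(370,308)],.057);print(r.round(4).tolist(),r.mean(0))
m=f([(279,147),(489,186),(451,339),(261,306)],.003);print(m.round(4).tolist(),m.mean(0))
for a,b in((0,1),(1,2),(2,3),(3,0)): print(np.linalg.norm(m[a]-m[b]))
print(w2pix('',[.532,-.406,.0],c)*1.5)
"
```

```text
[[0.5144, -0.3519, 0.023], [0.5562, -0.3549, 0.023], [0.5498, -0.4534, 0.023], [0.5072, -0.4509, 0.023]] [ 0.53188801 -0.40277919  0.023     ]
1.5023997687884743
[[0.5268, -0.3672, 0.057], [0.541, -0.368, 0.057], [0.5378, -0.4321, 0.057], [0.5225, -0.4313, 0.057]] [ 0.53202091 -0.39966473  0.057     ]
[[0.4654, -0.3307, 0.003], [0.6089, -0.3652, 0.003], [0.5811, -0.4808, 0.003], [0.4368, -0.4451, 0.003]] [ 0.52305221 -0.40544708  0.003     ]
0.14763346774544453
0.1189596565044182
0.14862935491199158
0.11788697442889144
[[382.69524426 248.06784795]]
```

```bash
python3 -c "
from h import *
rel([.532,-.403,.054],1.508)"
```

```text
row [0.007, 0.0007, 0.2742, -0.0006, -0.0002, 0.0013]
```

Emit:
play_rows --commands '[[[0.008, 0.001, 0.12, 0, 0, 0.001, -1], [0.008, 0.001, 0.18, 0, 0, 0.001, -1], [0.008, 0.001, 0.24, 0, 0, 0.001, -1], [0.008, 0.001, 0.274, 0, 0, 0.001, -1], [0.008, 0.001, 0.274, 0, 0, 0.001, 1], [0.008, 0.001, 0.274, 0, 0, 0.001, 1], [0.008, 0.001, 0.274, 0, 0, 0.001, 1], [0.008, 0.001, 0.274, 0, 0, 0.001, 1]]]' --force 60

```text
time: 3.35
tool_pos: [0.5349, -0.4004, 0.0591]
tcp_rot: [2.282, 2.153, 0.001]
wrist_force: [-0.0, 0.4, 0.3]
width: 0.335
grip_force: 0.0
```

```bash
python3 -c "
from h import *
s=bot.read_state();print(s['tool_pos'],yaw(),s['width'],s['grip_force'],s['wrist_force'])"
```

```text
[ 0.5349165  -0.40037546  0.05914298] 1.512708628016956 0.33510841537597086 0.0 [-0.0116627   0.44550907  0.25925196]
```

Emit:
play_rows --commands '[[[0, 0, 0, 0, 0, 0, 1], [0, 0, 0, 0, 0, 0, 1], [0, 0, 0, 0, 0, 0, 1], [0, 0, 0, 0, 0, 0, 1]]]'

```text
time: 3.75
tool_pos: [0.5346, -0.4004, 0.0587]
tcp_rot: [2.283, 2.153, 0.001]
wrist_force: [-0.2, 0.8, 5.6]
width: 0.173
grip_force: 60.3
```

```bash
cat >> h.py <<'E'
O=np.array([.6055,-.0608]); TH=-.0525
def own(x,y,z): c,s=np.cos(TH),np.sin(TH); return [O[0]+c*x-s*y,O[1]+s*x+c*y,z]
def toown(p): c,s=np.cos(TH),np.sin(TH); d=np.array(p)[:2]-O; return np.array([c*d[0]+s*d[1],-s*d[0]+c*d[1]])
E
python3 -c "
from h import *
s=bot.read_state();print(s['tool_pos'],yaw(),s['width'],s['grip_force'],s['wrist_force'])
z=s['tool_pos'][2]
print('lift');rel(list(s['tool_pos'][:2])+[.24],yaw())
print(own(.076,.04,.24),own(.076,-.042,0))"
```

```text
[ 0.53459363 -0.40041462  0.058704  ] 1.512334679860615 0.17261259112492452 60.33894181251526 [-0.23886308  0.80977839  5.5739648 ]
lift
row [-0.0006, 0.0009, -0.3022, 0.001, 0.0007, 0.0]
[np.float64(0.6834943220001217), np.float64(-0.024843279685970603), 0.24] [np.float64(0.6791912993369753), np.float64(-0.10673029938970904), 0]
```

```bash
python3 -c "
from h import *
rel(own(.076,-.033,.25),1.518)
rel([.58,-.3,.25],1.518)"
```

```text
row [0.5171, 0.2129, -0.3192, 0.001, 0.0007, -0.0018]
row [0.1708, 0.0668, -0.319, 0.001, 0.0007, -0.0018]
```

Emit:
play_rows --commands '[[[0, 0, -0.08, 0, 0, 0, 1], [0, 0, -0.16, 0, 0, 0, 1], [0, 0, -0.24, 0, 0, 0, 1], [0, 0, -0.32, 0, 0, 0, 1], [0.075, 0.03, -0.32, 0, 0, -0.002, 1], [0.15, 0.06, -0.32, 0, 0, -0.002, 1], [0.225, 0.09, -0.32, 0, 0, -0.002, 1], [0.3, 0.125, -0.32, 0, 0, -0.002, 1]]]'

```text
time: 4.55
tool_pos: [0.6185, -0.2226, 0.2483]
tcp_rot: [-2.28, -2.162, 0.0]
wrist_force: [0.9, -0.1, -2.0]
width: 0.176
grip_force: 59.3
```

Emit:
play_rows --commands '[[[0.075, 0.03, 0, 0, 0, 0, 1], [0.15, 0.06, 0, 0, 0, 0, 1], [0.217, 0.088, 0, 0, 0, 0, 1], [0.217, 0.088, 0, 0, 0, 0, 1], [0.217, 0.088, 0, 0, 0, 0, 1], [0.217, 0.088, 0, 0, 0, 0, 1], [0.217, 0.088, 0, 0, 0, 0, 1]]]'

```text
time: 5.25
tool_pos: [0.6776, -0.0982, 0.2481]
tcp_rot: [-2.28, -2.161, 0.001]
wrist_force: [0.6, -0.1, -2.2]
width: 0.176
grip_force: 59.3
```

```bash
python3 -c "
from h import *
s=bot.read_state();print(s['tool_pos'],toown(s['tool_pos']),yaw(),s['width'],s['grip_force'],s['wrist_force'])
rel(own(.076,-.034,.105),1.518)
snap('top','t2'); im=cv2.imread('pics/t2_raw.png')[110:260,180:330]; cv2.imwrite('pics/t2.png',cv2.resize(im,None,fx=4,fy=4))"
```

```text
[ 0.67755042 -0.09821928  0.24808335] [ 0.07391476 -0.03358682] 1.5170996479313785 0.1764838118174216 59.25557792186737 [ 0.62346628 -0.09296282 -2.16183042]
row [-0.0006, 0.0036, 0.2385, -0.0001, 0.0001, -0.0003]
```

View pics/t2.png

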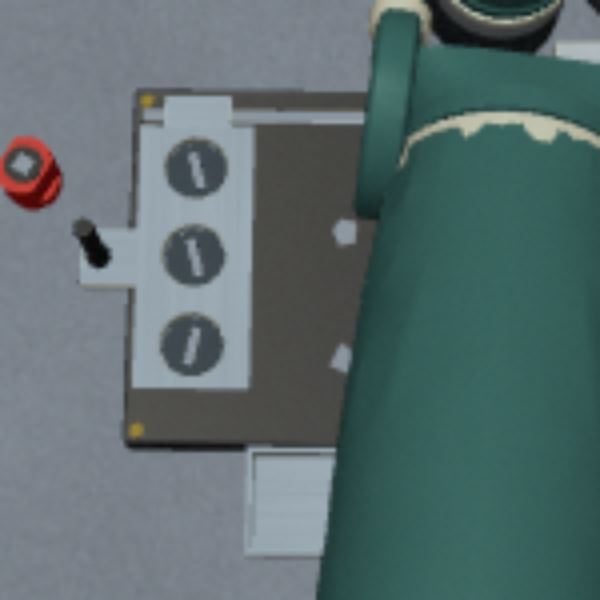

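The arm hides the right-hand chips in this top view. The left two chips (345,232) and (341,358), the carriage and the post are unmoved. Descending behind the right-hand column.

Emit:
play_rows --commands '[[[-0.001, 0.001, 0.06, 0, 0, 0, 1], [-0.001, 0.001, 0.12, 0, 0, 0, 1], [-0.001, 0.001, 0.18, 0, 0, 0, 1], [-0.001, 0.001, 0.225, 0, 0, 0, 1], [-0.001, 0.001, 0.238, 0, 0, 0, 1], [-0.001, 0.001, 0.238, 0, 0, 0, 1], [-0.001, 0.001, 0.238, 0, 0, 0, 1], [-0.001, 0.001, 0.238, 0, 0, 0, 1]]]'

```text
time: 6.1
tool_pos: [0.6806, -0.098, 0.1082]
tcp_rot: [2.276, 2.16, 0.004]
wrist_force: [0.4, 0.2, -2.0]
width: 0.173
grip_force: 59.2
```

```bash
python3 -c "
from h import *
s=bot.read_state();print(s['tool_pos'],toown(s['tool_pos']),yaw(),s['grip_force'],s['wrist_force'])
rel(own(.076,-.034,.0975),1.518)
rel(own(-.142,-.034,.0975),1.518)
snap('wrist','w2',s=1.5)"
```

```text
[ 0.6805545  -0.09803314  0.10824072] [ 0.07690493 -0.03324329] 1.5183921259593283 59.18631613254547 [ 0.44508997  0.18953688 -1.95178161]
row [-0.0013, -0.0016, 0.0179, 0.0014, 0.0002, 0.0001]
row [-0.0012, -0.3649, 0.0163, 0.0014, 0.0002, 0.0001]
```

View pics/w2.png

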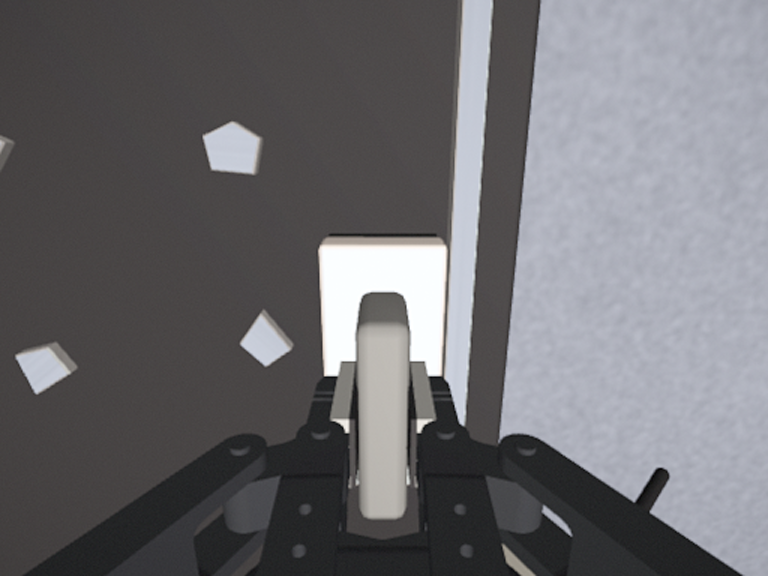

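Wrist view: the scraper foot stands between the chips and the rail at (320–447, 235–380), and the chips are at (266,339), (45,367), (233,149) and (5,152). Lowering, then sweeping.

Emit:
play_rows --commands '[[[-0.001, -0.003, 0.009, 0, 0, 0, 1], [-0.001, -0.003, 0.014, 0, 0, 0, 1], [-0.001, -0.003, 0.014, 0, 0, 0, 1], [-0.001, -0.003, 0.014, 0, 0, 0, 1], [-0.001, -0.003, 0.014, 0, 0, 0, 1]]]'

```text
time: 6.65
tool_pos: [0.6769, -0.0979, 0.097]
tcp_rot: [2.278, 2.163, -0.0]
wrist_force: [-0.6, -0.6, -1.4]
width: 0.176
grip_force: 59.2
```

```bash
python3 -c "
from h import *
s=bot.read_state();print(s['tool_pos'],toown(s['tool_pos']),yaw(),s['grip_force'],s['wrist_force'])
rel(own(-.142,-.034,.0972),1.518)"
```

```text
[ 0.67692839 -0.09790116  0.09698559] [ 0.07327689 -0.03330178] 1.5189132061399513 59.18752133846283 [-0.55154325 -0.55489568 -1.38463658]
row [-0.0009, -0.3588, -0.0004, -0.0, 0.0, 0.0003]
```

Emit:
play_rows --commands '[[[0, -0.025, 0, 0, 0, 0, 1], [0, -0.05, 0, 0, 0, 0, 1], [0, -0.075, 0, 0, 0, 0, 1], [0, -0.1, 0, 0, 0, 0, 1], [0, -0.125, 0, 0, 0, 0, 1], [0, -0.15, 0, 0, 0, 0, 1], [0, -0.175, 0, 0, 0, 0, 1], [0, -0.2, 0, 0, 0, 0, 1]]]'

```text
time: 7.45
tool_pos: [0.5568, -0.0917, 0.0973]
tcp_rot: [2.278, 2.162, 0.001]
wrist_force: [0.8, 0.1, -1.6]
width: 0.174
grip_force: 59.3
```

```bash
python3 -c "
from h import *
s=bot.read_state();print(s['tool_pos'],toown(s['tool_pos']),yaw(),s['grip_force'],s['wrist_force'])
rel(own(-.142,-.034,.0972),1.518)"
```

```text
[ 0.55677618 -0.09171676  0.09734881] [-0.0470343  -0.03343099] 1.5187944513656129 59.30552959442139 [ 0.79435     0.05791395 -1.57370982]
row [-0.0009, -0.1583, 0.0001, 0.0003, 0.0, 0.0003]
```

Emit:
play_rows --commands '[[[0, -0.025, 0, 0, 0, 0, 1], [0, -0.05, 0, 0, 0, 0, 1], [0, -0.07, 0, 0, 0, 0, 1], [0, -0.09, 0, 0, 0, 0, 1], [0, -0.11, 0, 0, 0, 0, 1], [0, -0.13, 0, 0, 0, 0, 1], [0, -0.15, 0, 0, 0, 0, 1], [0, -0.165, 0, 0, 0, 0, 1]]]'

```text
time: 8.25
tool_pos: [0.4568, -0.0864, 0.0968]
tcp_rot: [-2.278, -2.163, 0.001]
wrist_force: [-0.1, 0.6, -2.8]
width: 0.177
grip_force: 59.3
```

```bash
python3 -c "
from h import *
s=bot.read_state();print(s['tool_pos'],toown(s['tool_pos']),yaw(),s['grip_force'],s['wrist_force'])
rel(own(-.146,-.034,.14),1.518)
rel(own(.076,.04,.14),1.518)
"
```

```text
[ 0.45684639 -0.08641482  0.09684177] [-0.14710463 -0.03338025] 1.5187584566916124 59.27440524101257 [-0.1115274   0.64228422 -2.76852371]
row [-0.001, 0.0018, -0.0719, -0.0002, -0.0, 0.0002]
row [0.1221, 0.3719, -0.0722, -0.0002, -0.0, 0.0002]
```

Emit:
play_rows --commands '[[[0, 0, -0.07, 0, 0, 0, 1], [0.03, 0.08, -0.07, 0, 0, 0, 1], [0.06, 0.16, -0.07, 0, 0, 0, 1], [0.09, 0.24, -0.07, 0, 0, 0, 1], [0.122, 0.32, -0.07, 0, 0, 0, 1], [0.122, 0.368, -0.07, 0, 0, 0, 1], [0.122, 0.368, -0.07, 0, 0, 0, 1], [0.122, 0.368, -0.07, 0, 0, 0, 1]]]'

```text
time: 9.05
tool_pos: [0.6822, -0.0249, 0.1381]
tcp_rot: [-2.277, -2.162, 0.002]
wrist_force: [-0.6, -0.3, -2.4]
width: 0.172
grip_force: 59.7
```

```bash
python3 -c "
from h import *
s=bot.read_state();print(s['tool_pos'],toown(s['tool_pos']),yaw(),s['grip_force'],s['wrist_force'])
rel(own(.074,.041,.097),1.518)
snap('wrist','w3',s=1.5)"
```

```text
[ 0.68217924 -0.02485521  0.13812483] [0.07468735 0.03991908] 1.5191422387506441 59.72219109535217 [-0.5654575  -0.27132914 -2.42411826]
row [0.0018, -0.001, 0.0685, -0.0006, 0.0, 0.0004]
```

View pics/w3.png

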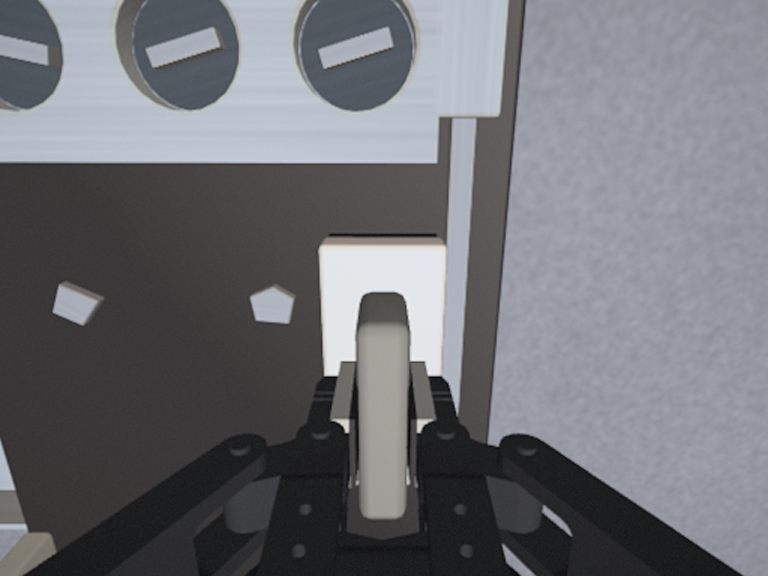

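The two left chips at (77,303) and (272,304) lie clear in front of the scraper. The bars show clearly in the middle socket at (185,47) and the far socket at (356,47). Descending and sweeping.

Emit:
play_rows --commands '[[[0.001, -0.001, 0.03, 0, 0, 0, 1], [0.001, -0.001, 0.06, 0, 0, 0, 1], [0.001, -0.001, 0.069, 0, 0, 0, 1], [0.001, -0.001, 0.069, 0, 0, 0, 1], [0.001, -0.001, 0.069, 0, 0, 0, 1], [0.001, -0.001, 0.069, 0, 0, 0, 1]]]'

```text
time: 9.7
tool_pos: [0.6816, -0.0244, 0.0976]
tcp_rot: [-2.279, -2.163, 0.0]
wrist_force: [0.8, -0.1, -1.7]
width: 0.175
grip_force: 59.9
```

```bash
python3 -c "
from h import *
s=bot.read_state();print(s['tool_pos'],toown(s['tool_pos']),yaw(),s['grip_force'],s['wrist_force'])
rel(own(-.146,.041,.097),1.518)
c=saved('w3')
for a,b in(((149,58),(220,38)),((322,58),(392,38))):
  w=pix2w('',np.array([a,b])/1.5,.058,c);d=w[1]-w[0];print(np.linalg.norm(d),np.arctan2(d[1],d[0]),'own',np.arctan2(d[1],d[0])-TH,w.mean(0))
"
```

```text
[ 0.68164503 -0.02441686  0.09760466] [0.07413088 0.04032879] 1.518597058136316 59.8513126373291 [ 0.81035773 -0.10851128 -1.66870271]
row [0.0012, -0.3669, 0.001, -0.0, -0.0, 0.0002]
0.0288476791860561 0.18887509453267654 own 0.24137509453267653 [0.61262217 0.09250604 0.058     ]
0.02765134579921444 0.19924671698812338 own 0.2517467169881234 [0.67833249 0.08916825 0.058     ]
```

Emit:
play_rows --commands '[[[0, -0.025, 0.001, 0, 0, 0, 1], [0, -0.05, 0.001, 0, 0, 0, 1], [0, -0.075, 0.001, 0, 0, 0, 1], [0, -0.1, 0.001, 0, 0, 0, 1], [0, -0.125, 0.001, 0, 0, 0, 1], [0, -0.15, 0.001, 0, 0, 0, 1], [0, -0.175, 0.001, 0, 0, 0, 1], [0, -0.2, 0.001, 0, 0, 0, 1]]]'

```text
time: 10.5
tool_pos: [0.5617, -0.0181, 0.0973]
tcp_rot: [2.278, 2.162, 0.001]
wrist_force: [-0.1, 0.1, -2.4]
width: 0.17
grip_force: 59.8
```

Emit:
play_rows --commands '[[[0, -0.025, 0, 0, 0, 0, 1], [0, -0.05, 0, 0, 0, 0, 1], [0, -0.07, 0, 0, 0, 0, 1], [0, -0.09, 0, 0, 0, 0, 1], [0, -0.11, 0, 0, 0, 0, 1], [0, -0.13, 0, 0, 0, 0, 1], [0, -0.15, 0, 0, 0, 0, 1], [0, -0.168, 0, 0, 0, 0, 1]]]'

```text
time: 11.3
tool_pos: [0.4603, -0.0128, 0.0969]
tcp_rot: [-2.278, -2.163, 0.0]
wrist_force: [-0.4, 0.4, -1.7]
width: 0.179
grip_force: 59.7
```

Emit:
play_rows --commands '[[[0, 0, -0.08, 0, 0, 0, 1], [0, 0, -0.16, 0, 0, 0, 1], [0, 0, -0.24, 0, 0, 0, 1], [-0.06, 0, -0.26, 0, 0, 0, 1], [-0.12, 0.02, -0.26, 0, 0, 0, 1], [-0.18, 0.03, -0.26, 0, 0, 0, 1], [-0.25, 0.04, -0.26, 0, 0, 0, 1], [-0.33, 0.05, -0.26, 0, 0, 0, 1]]]'

```text
time: 12.1
tool_pos: [0.4807, -0.2129, 0.2531]
tcp_rot: [2.277, 2.164, 0.001]
wrist_force: [1.8, 0.0, -1.9]
width: 0.173
grip_force: 59.9
```

```bash
python3 -c "
from h import *
s=bot.read_state();print(s['tool_pos'],toown(s['tool_pos']),yaw(),s['grip_force'],s['wrist_force'])
rel([.524,-.405,.24],1.333)
rel([.524,-.405,.24],1.508)
snap('top','t3'); im=cv2.imread('pics/t3_raw.png')[110:260,180:360]; cv2.imwrite('pics/t3.png',cv2.resize(im,None,fx=4,fy=4))"
```

```text
[ 0.48069457 -0.21292087  0.25312884] [-0.1166508  -0.15846055] 1.5198477321074306 59.879947900772095 [ 1.81735963  0.02860516 -1.88148334]
row [-0.316, 0.0884, 0.0218, 0.0002, -0.0001, 0.0595]
row [-0.316, 0.0884, 0.0218, 0.0002, -0.0001, 0.0038]
```

View pics/t3.png

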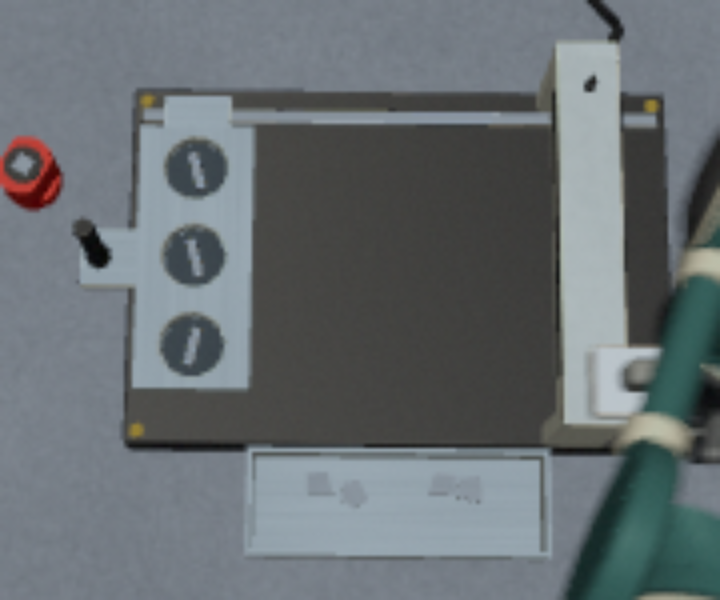

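The granite is clear and four chips lie in the tray at (320,484), (352,493), (442,485) and (469,489). Next the scraper goes back to the middle of the mat.

Emit:
play_rows --commands '[[[-0.07, 0.02, 0, 0, 0, 0.03, 1], [-0.14, 0.04, 0, 0, 0, 0.06, 1], [-0.21, 0.06, 0, 0, 0, 0.06, 1], [-0.28, 0.08, 0, 0, 0, 0.06, 1], [-0.316, 0.088, 0.02, 0, 0, 0.06, 1], [-0.316, 0.088, 0.02, 0, 0, 0.06, 1], [-0.316, 0.088, 0.02, 0, 0, 0.06, 1], [-0.316, 0.088, 0.02, 0, 0, 0.06, 1]]]'

```text
time: 12.95
tool_pos: [0.5238, -0.4031, 0.241]
tcp_rot: [-2.471, -1.939, -0.0]
wrist_force: [-0.1, -0.7, -2.2]
width: 0.178
grip_force: 59.8
```

```bash
python3 -c "
from h import *
s=bot.read_state();print(s['tool_pos'],yaw())
rel([.524,-.405,.064],1.333)"
```

```text
[ 0.52376309 -0.40307851  0.24100672] 1.3308155000749893
row [-0.0032, 0.0013, 0.295, -0.0002, -0.0002, -0.0007]
```

Emit:
play_rows --commands '[[[-0.003, 0.001, 0.075, 0, 0, 0, 1], [-0.003, 0.001, 0.15, 0, 0, 0, 1], [-0.003, 0.001, 0.22, 0, 0, 0, 1], [-0.003, 0.001, 0.27, 0, 0, 0, 1], [-0.003, 0.001, 0.29, 0, 0, 0, 1], [-0.003, 0.001, 0.295, 0, 0, 0, 1], [-0.003, 0.001, 0.295, 0, 0, 0, 1], [-0.003, 0.001, 0.295, 0, 0, 0, 1]]]'

```text
time: 13.75
tool_pos: [0.5258, -0.4072, 0.0669]
tcp_rot: [2.468, 1.936, 0.002]
wrist_force: [0.7, 0.2, -2.0]
width: 0.172
grip_force: 59.8
```

```bash
python3 -c "
from h import *
s=bot.read_state();print(s['tool_pos'],yaw(),s['wrist_force'])
rel([.5237,-.4045,.0585],1.333)"
```

```text
[ 0.52580782 -0.40720979  0.06686568] 1.3305751944320814 [ 0.72443373  0.16570673 -2.02865488]
row [0.0036, -0.0045, 0.0139, 0.0013, 0.0007, -0.0008]
```

Emit:
play_rows --commands '[[[0.001, -0.002, 0.007, 0, 0, 0, 1], [0.001, -0.002, 0.012, 0, 0, 0, 1], [0.001, -0.002, 0.0125, 0, 0, 0, 1], [0.001, -0.002, 0.0125, 0, 0, 0, 1]]]'

```text
time: 14.15
tool_pos: [0.5241, -0.406, 0.0587]
tcp_rot: [2.47, 1.937, 0.001]
wrist_force: [-1.6, 1.2, 4.9]
width: 0.177
grip_force: 60.9
```

Emit:
play_rows --commands '[[[0, 0, 0, 0, 0, 0, -1], [0, 0, 0, 0, 0, 0, -1], [0, 0, 0, 0, 0, 0, -1], [0, 0, 0, 0, 0, 0, -1], [0, 0, -0.06, 0, 0, 0, -1], [0, 0, -0.12, 0, 0, 0, -1], [0, 0, -0.2, 0, 0, 0, -1], [0, 0, -0.28, 0, 0, 0, -1]]]'

```text
time: 14.95
tool_pos: [0.5225, -0.4048, 0.2252]
tcp_rot: [-2.47, -1.938, 0.001]
wrist_force: [-0.2, 0.2, -0.1]
width: 0.998
grip_force: 0.0
```

```bash
python3 -c "
from h import *
s=bot.read_state();print(s['tool_pos'],yaw(),s['wrist_force'])
snap('wrist','w4',(100,60,400,260),2.5)
rel([.48,.0,.24],1.6)"
```

```text
[ 0.52249413 -0.40478743  0.22515952] 1.3302383619096392 [-0.15179109  0.15626181 -0.12281194]
row [0.6419, -0.2369, -0.0127, 0.0037, 0.0025, -0.0858]
```

View pics/w4.png

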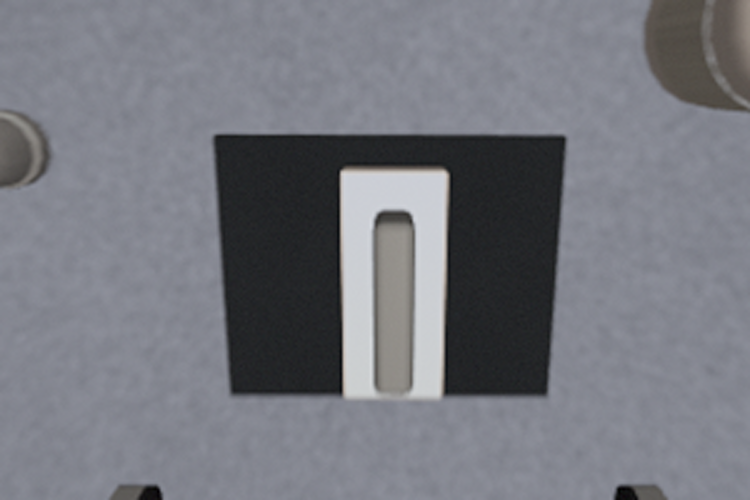

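The scraper stands aligned on the mat. Foot top corners are (341,169), (448,169), (442,398) and (344,398), and mat corners (215,135), (566,135), (548,394) and (231,394). I'll check the centring numerically.

```bash
python3 -c "
from h import *
c=saved('w4')
f=lambda p,z:pix2w('',np.array(p)/2.5+[100,60],z,c)
s=f([(341,169),(448,169),(442,398),(344,398)],.023);m=f([(215,135),(566,135),(548,394),(231,394)],.003)
print(s.round(4).tolist(),s.mean(0),m.round(4).tolist(),m.mean(0))"
```

```text
[[0.5151, -0.3552, 0.023], [0.5572, -0.3654, 0.023], [0.5332, -0.4631, 0.023], [0.4907, -0.4527, 0.023]] [ 0.5240463  -0.40909559  0.023     ] [[0.4649, -0.3306, 0.003], [0.6098, -0.3659, 0.003], [0.5818, -0.4815, 0.003], [0.4359, -0.4461, 0.003]] [ 0.52313044 -0.40603029  0.003     ]
```

Emit:
play_rows --commands '[[[0.05, -0.01, -0.06, 0, 0, 0, -1], [0.13, -0.03, -0.1, 0, 0, 0, -1], [0.21, -0.05, -0.1, 0, 0, -0.02, -1], [0.29, -0.07, -0.1, 0, 0, -0.04, -1], [0.37, -0.09, -0.1, 0, 0, -0.06, -1], [0.45, -0.11, -0.1, 0, 0, -0.08, -1], [0.53, -0.13, -0.1, 0, 0, -0.08, -1], [0.61, -0.15, -0.1, 0, 0, -0.08, -1]]]'

```text
time: 15.8
tool_pos: [0.5225, -0.0278, 0.2845]
tcp_rot: [2.209, 2.233, 0.001]
wrist_force: [0.3, 0.2, 0.2]
width: 1.0
grip_force: 0.0
```

```bash
python3 -c "
from h import *
s=bot.read_state();print(s['tool_pos'],yaw(),s['wrist_force'])
rel([.53,.29,.29],1.57)"
```

```text
[ 0.52245776 -0.02783479  0.28445354] 1.5813371697280032 [0.33613635 0.24033124 0.23209038]
row [0.5296, 0.0182, -0.0093, 0.0002, 0.0, 0.0036]
```

Emit:
play_rows --commands '[[[0.08, 0.003, -0.01, 0, 0, 0, -1], [0.16, 0.006, -0.01, 0, 0, 0, -1], [0.24, 0.009, -0.01, 0, 0, 0, -1], [0.32, 0.012, -0.01, 0, 0, 0, -1], [0.4, 0.015, -0.01, 0, 0, 0, -1], [0.48, 0.018, -0.01, 0, 0, 0, -1], [0.53, 0.018, -0.01, 0, 0, 0, -1], [0.53, 0.018, -0.01, 0, 0, 0, -1]]]'

```text
time: 16.6
tool_pos: [0.5296, 0.2922, 0.2898]
tcp_rot: [-2.204, -2.237, -0.001]
wrist_force: [-0.4, -0.9, 0.3]
width: 0.996
grip_force: 0.0
```

```bash
python3 -c "
from h import *
s=bot.read_state();print(s['tool_pos'],yaw(),s['wrist_force'])
snap('wrist','w5',s=1.5)
print(w2pix('',[[.6147,.2988,.05],[.5398,.3504,.05],[.4323,.3454,.05]],saved('w5'))*1.5)"
```

```text
[0.52961526 0.29221982 0.28983728] 1.5859969442184247 [-0.39491415 -0.87285277  0.30019936]
[[491.31839077 239.84611741]
 [397.12073467 170.04484862]
 [253.09838761 174.48429756]]
```

View pics/w5.png

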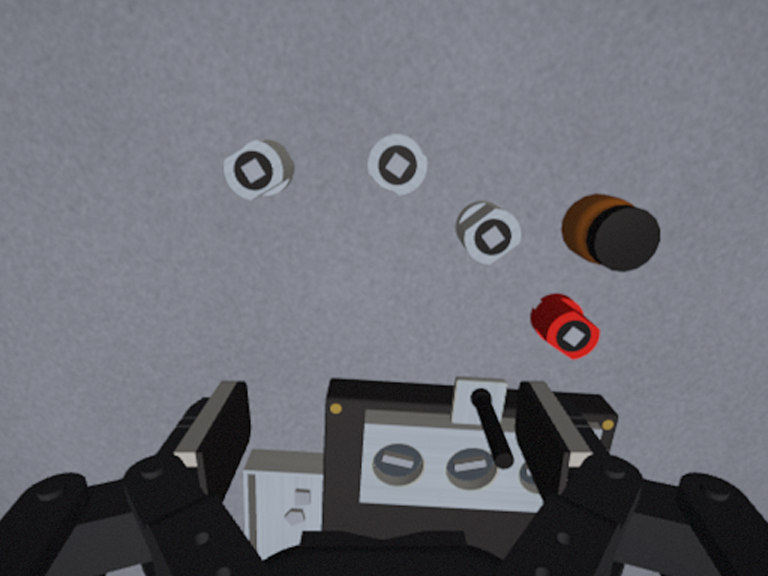

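Holders are at (254,170), (398,164) and (492,236). The red look-alike at (572,335) and the jar at (610,235) are bystanders. The three bare-aluminium pucks fit the description; I'll enlarge them for the flats.

```bash
python3 -c "
from h import *
im=cv2.imread('pics/w5_raw.png')[85:180,140:355]; cv2.imwrite('pics/w5c.png',cv2.resize(im,None,fx=3.7,fy=3.7,interpolation=cv2.INTER_CUBIC))"
```

```text
(no output)
```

View pics/w5c.png

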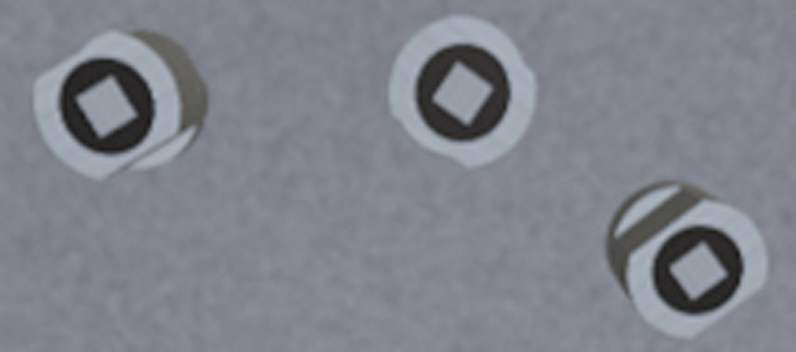

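A's flats run along (36,78)→(112,30), with centre (107,106). B's run along (395,117)→(453,160), centre (463,92). C's run along (628,255)→(700,200), centre (698,270).

```bash
python3 -c "
from h import *
c=saved('w5')
f=lambda p,z:pix2w('',np.array(p)/3.7+[140,85],z,c)
for n,ce,es in(('A',(107,106),[((36,78),(112,30)),((103,178),(178,128)),((98,137),(138,112)),((75,92),(118,73))]),('B',(463,92),[((395,117),(453,160)),((458,60),(495,86)),((431,95),(468,126))]),('C',(698,270),[((628,255),(700,200)),((690,335),(762,285)),((669,266),(705,241))])):
  print(n,f([ce],.05)[0].round(4))
  for a,b in es:
    w=f([a,b],.05);d=w[1]-w[0];print('  ',(np.arctan2(d[1],d[0])%np.pi).round(3))
# bars 0,1 from same image
for a,b in(((384,458),(415,464)),((455,469),(484,464))):
  w=pix2w('',np.array([a,b])/1.5,.058,c);d=w[1]-w[0];print('bar',np.linalg.norm(d),np.arctan2(d[1],d[0]))
for y in (2.0,2.15,2.25): rel([.4323,.3454,.1],y)
"
```

```text
A [0.4327 0.3483 0.05  ]
   0.535
   0.574
   0.542
   0.406
B [0.5401 0.3542 0.05  ]
   2.53
   2.568
   2.478
C [0.6158 0.3011 0.05  ]
   0.695
   0.665
   0.653
bar 0.028721703179746105 -0.21021294766278079
bar 0.026466582095932053 0.22474523768066537
row [0.0946, -0.1609, 0.3164, -0.0002, 0.0001, -0.1321]
row [0.0946, -0.1609, 0.3164, -0.0003, 0.0001, -0.1799]
row [0.0946, -0.1609, 0.3164, -0.0003, 0.0001, -0.2117]
```

```bash
cat >> h.py <<'E'
def pca(pts):
    p=cv2.minAreaRect(pts.astype(np.float32)); return cv2.boxPoints(p)
def holder(name,xy,rad=.028):
    """take wrist picture, find dark top disc near xy at z=.05; centre and yaw mod 90deg of the light square"""
    c=cam('wrist'); im=bot.read_camera('wrist'); cv2.imwrite(f'pics/{name}_raw.png',im); np.savez(f'pics/{name}.npz',K=c[0],r=c[1],t=c[2])
    g=cv2.cvtColor(im,cv2.COLOR_BGR2GRAY); u0=w2pix('',[xy[0],xy[1],.05],c)[0]
    px=np.linalg.norm(w2pix('',[xy[0]+.01,xy[1],.05],c)[0]-u0)*100
    n,l,st,ce=cv2.connectedComponentsWithStats((g<80).astype(np.uint8))
    for i in np.argsort(np.linalg.norm(ce-u0,axis=1)):
        w,h=st[i,2:4]
        if i and .012*px<max(w,h)<.04*px and max(w,h)<1.6*min(w,h): break
    p=cv2.findContours((l==i).astype(np.uint8),cv2.RETR_EXTERNAL,cv2.CHAIN_APPROX_NONE)[0][0]
    hull=np.zeros_like(g); cv2.drawContours(hull,[cv2.convexHull(p)],-1,255,-1)
    (u,v),r=cv2.minEnclosingCircle(p); e=cv2.fitEllipse(p) if len(p)>5 else ((u,v),)
    W=pix2w('',[e[0]],.05,c)[0]
    inner=(hull>0)&(l!=i); n2,l2,s2,_=cv2.connectedComponentsWithStats(inner.astype(np.uint8),connectivity=4)
    j=1+np.argmax(s2[1:,4]); q=np.argwhere(l2==j)[:,::-1]; b=pix2w('',cv2.boxPoints(cv2.minAreaRect(q.astype(np.float32))),.05,c)
    d=b[1]-b[0]; print('holder',W[:2].round(4),'disc mm',2*r/px*1000,'side mm',np.linalg.norm(d)*1000,'yaw mod90',(np.arctan2(d[1],d[0])%(np.pi/2)).round(3)); return W
def bar(name,xy,c=None):
    c=saved(name); im=cv2.imread(f'pics/{name}_raw.png'); g=cv2.cvtColor(im,cv2.COLOR_BGR2GRAY)
    a=np.linspace(0,2*np.pi,40); poly=w2pix('',np.c_[xy[0]+.019*np.cos(a),xy[1]+.019*np.sin(a),0*a+.055],c)
    m=np.zeros_like(g); cv2.fillPoly(m,[poly.astype(int)],255); t,_=cv2.threshold(g[m>0].reshape(1,-1),0,255,cv2.THRESH_OTSU)
    n,l,s,_=cv2.connectedComponentsWithStats(((g>t+20)&(m>0)).astype(np.uint8)); j=1+np.argmax(s[1:,4])
    q=pix2w('',np.argwhere(l==j)[:,::-1],.058,c)[:,:2]; ev,V=np.linalg.eigh(np.cov(q.T)); d=V[:,1]
    an=(np.arctan2(d[1],d[0])+np.pi/2)%np.pi-np.pi/2; print(name,'bar ctr',q.mean(0).round(4),'yaw',an.round(3),'len',np.sqrt(12*ev).round(4))
E
python3 -c "
from h import *
bar('w3',own(0,.15,0));bar('w3',own(.066,.15,0));bar('w5',own(-.066,.15,0));bar('w5',own(0,.15,0))
for k in(-.066,0,.066): bar('top0',own(k,.15,0))
rel([.4325,.347,.2],.54)
"
```

```text
w3 bar ctr [0.6119 0.093 ] yaw 0.22 len [0.0067 0.0275]
w3 bar ctr [0.6777 0.0895] yaw 0.232 len [0.0068 0.0277]
w5 bar ctr [0.5461 0.0969] yaw -0.254 len [0.0067 0.0271]
w5 bar ctr [0.6118 0.0933] yaw 0.21 len [0.0065 0.0282]
top0 bar ctr [0.5472 0.0948] yaw -0.272 len [0.0067 0.0272]
top0 bar ctr [0.6136 0.0914] yaw 0.17 len [0.0055 0.027 ]
top0 bar ctr [0.6789 0.0878] yaw 0.213 len [0.0057 0.0279]
row [0.0972, -0.1606, 0.1497, -0.0001, 0.0002, 0.3326]
```

Emit:
play_rows --commands '[[[0.04, -0.06, 0.03, 0, 0, 0.045, -0.4], [0.08, -0.12, 0.07, 0, 0, 0.09, -0.4], [0.097, -0.16, 0.11, 0, 0, 0.135, -0.4], [0.097, -0.16, 0.15, 0, 0, 0.18, -0.4], [0.097, -0.16, 0.15, 0, 0, 0.225, -0.4], [0.097, -0.16, 0.15, 0, 0, 0.27, -0.4], [0.097, -0.16, 0.15, 0, 0, 0.31, -0.4], [0.097, -0.16, 0.15, 0, 0, 0.333, -0.4]]]'

```text
time: 17.45
tool_pos: [0.4339, 0.3439, 0.2003]
tcp_rot: [3.031, 0.822, -0.0]
wrist_force: [0.4, -0.1, -0.7]
width: 0.7
grip_force: 0.0
```

Emit:
play_rows --commands '[[[0, 0, 0, 0, 0, 0, -0.4], [0, 0, 0, 0, 0, 0, -0.4], [0, 0, 0, 0, 0, 0, -0.4]]]'

```text
time: 17.75
tool_pos: [0.4338, 0.3449, 0.2005]
tcp_rot: [3.029, 0.832, 0.0]
wrist_force: [0.0, 0.2, -0.6]
width: 0.697
grip_force: 0.0
```

```bash
python3 -c "
from h import *
s=bot.read_state();print(s['tool_pos'],yaw(),s['width'])
W=holder('hA',[.4325,.347])
rel([W[0],W[1],.044],.54)"
```

```text
[0.43381454 0.34492869 0.2005358 ] 0.5359325840065186 0.696894367805352
holder [0.4325 0.349 ] disc mm 28.786582305942172 side mm 13.442236460964738 yaw mod90 0.538
row [0.0015, -0.0067, 0.2609, 0.0, -0.0, -0.0013]
```

Emit:
play_rows --commands '[[[0.001, -0.006, 0.08, 0, 0, 0, -0.4], [0.001, -0.006, 0.16, 0, 0, 0, -0.4], [0.001, -0.006, 0.22, 0, 0, 0, -0.4], [0.001, -0.006, 0.255, 0, 0, 0, -0.4], [0.001, -0.006, 0.262, 0, 0, 0, -0.4], [0.001, -0.006, 0.262, 0, 0, 0, -0.4], [0.001, -0.006, 0.262, 0, 0, 0, 0.5], [0.001, -0.006, 0.262, 0, 0, 0, 1]]]' --force 40

```text
time: 18.6
tool_pos: [0.4339, 0.3501, 0.0456]
tcp_rot: [-3.028, -0.831, -0.006]
wrist_force: [1.6, 0.9, -0.4]
width: 0.391
grip_force: 40.4
```

Emit:
play_rows --commands '[[[0, 0, 0, 0, 0, 0, 1], [0, 0, 0, 0, 0, 0, 1], [0, 0, 0, 0, 0, 0, 1], [0, 0, 0, 0, 0, 0, 1]]]'

```text
time: 19.0
tool_pos: [0.4339, 0.3501, 0.0455]
tcp_rot: [-3.028, -0.831, -0.006]
wrist_force: [0.0, -0.6, 6.8]
width: 0.392
grip_force: 41.3
```

```bash
python3 -c "
from h import *
s=bot.read_state();print(s['tool_pos'],yaw(),s['width'])
W=holder('hA2',[.4325,.348])
T=R.from_rotvec(s['tcp_rot']);print('in tool',T.inv().apply(W-s['tool_pos']))
rel([.5,.2,.25],.23)
rel([.6,.15,.25],.23)
rel([.678,.0888,.25],.23)
"
```

```text
[0.43390155 0.35010863 0.04548019] 0.5355287981531666 0.392215549560186
holder [0.4325 0.3494] disc mm 31.48790224078586 side mm 13.179352482788902 yaw mod90 0.538
in tool [-0.00148753 -0.00011431 -0.00452612]
row [-0.0315, 0.2712, -0.341, -0.0003, -0.0013, 0.0972]
row [0.0693, 0.428, -0.3407, -0.0003, -0.0013, 0.0972]
row [0.1291, 0.582, -0.3405, -0.0003, -0.0013, 0.0972]
```

Emit:
play_rows --commands '[[[0, 0, -0.08, 0, 0, 0, 1], [0, 0, -0.16, 0, 0, 0, 1], [0, 0, -0.24, 0, 0, 0, 1], [0.01, 0.04, -0.32, 0, 0, 0.02, 1], [0.02, 0.11, -0.34, 0, 0, 0.04, 1], [0.04, 0.19, -0.34, 0, 0, 0.06, 1], [0.06, 0.27, -0.34, 0, 0, 0.08, 1], [0.08, 0.35, -0.34, 0, 0, 0.097, 1]]]'

```text
time: 19.85
tool_pos: [0.5813, 0.1914, 0.2476]
tcp_rot: [-3.121, -0.359, -0.0]
wrist_force: [0.2, 0.7, -1.8]
width: 0.391
grip_force: 41.0
```

```bash
python3 -c "
from h import *
s=bot.read_state();print(s['tool_pos'],yaw(),s['grip_force'])
rel([.6795,.089,.25],.23)
rel([.6795,.089,.13],.23)
"
```

```text
[0.58130094 0.19136712 0.247639  ] 0.22880063691041755 40.98220467567444
row [0.1207, 0.2033, -0.0039, -0.0001, -0.0001, -0.0004]
row [0.1206, 0.2033, 0.1961, -0.0001, -0.0001, -0.0004]
```

Emit:
play_rows --commands '[[[0.04, 0.07, 0, 0, 0, 0, 1], [0.08, 0.14, 0, 0, 0, 0, 1], [0.12, 0.203, 0, 0, 0, 0, 1], [0.12, 0.203, 0.06, 0, 0, 0, 1], [0.12, 0.203, 0.13, 0, 0, 0, 1], [0.12, 0.203, 0.19, 0, 0, 0, 1], [0.12, 0.203, 0.19, 0, 0, 0, 1], [0.12, 0.203, 0.19, 0, 0, 0, 1]]]'

```text
time: 20.65
tool_pos: [0.6777, 0.0907, 0.1325]
tcp_rot: [-3.121, -0.362, 0.004]
wrist_force: [0.3, 0.1, -1.6]
width: 0.396
grip_force: 40.8
```

Emit:
play_rows --commands '[[[0, 0, 0, 0, 0, 0, 1], [0, 0, 0, 0, 0, 0, 1], [0, 0, 0, 0, 0, 0, 1]]]'

```text
time: 20.95
tool_pos: [0.6802, 0.091, 0.1361]
tcp_rot: [3.121, 0.362, 0.007]
wrist_force: [-0.3, -0.5, -2.9]
width: 0.39
grip_force: 40.9
```

```bash
python3 -c "
from h import *
s=bot.read_state();print(s['tool_pos'],yaw(),s['grip_force'],s['wrist_force'])
rel([.6795,.089,.104],.23)
"
```

```text
[0.68016527 0.09101729 0.13611629] 0.23097216645021273 40.861929059028625 [-0.32893491 -0.50269104 -2.93968869]
row [-0.0021, 0.003, 0.0535, 0.0002, -0.0014, 0.0003]
```

```bash
cat >> h.py <<'E'
def rel2(pos,yw,n=5):
    P=[];Y=[];F=[]
    for _ in range(n):
        s=bot.read_state();P.append(s['tool_pos']);Y.append(yaw());F.append(s['wrist_force']);bot.read_camera('wrist')
    p=np.mean(P,0);y=np.mean(Y);print('avg',p.round(4),'yaw',y.round(4),'F',np.mean(F,0).round(1),'sd',np.std(P,0).round(4),'w',round(s['width'],3))
    d=(np.array(pos)-p); x=np.array([np.cos(y),np.sin(y),0]); yy=np.array([np.sin(y),-np.cos(y),0])
    print('row',np.round(np.r_[d@x,d@yy,-d[2]]/.6,4).tolist(),'turn',round(-(yw-y)/np.pi,4))
E
python3 -c "
from h import *
rel2([.6795,.089,.104],.23)
"
```

```text
avg [0.6795 0.0909 0.1351] yaw 0.2309 F [-0.2 -0.2 -2.4] sd [0.0004 0.0001 0.0007] w 0.391
row [-0.0008, 0.0031, 0.0518] turn 0.0003
```

Emit:
play_rows --commands '[[[-0.001, 0.003, 0.02, 0, 0, 0, 1], [-0.001, 0.003, 0.035, 0, 0, 0, 1], [-0.001, 0.003, 0.042, 0, 0, 0, 1], [-0.001, 0.003, 0.047, 0, 0, 0, 1], [-0.001, 0.003, 0.05, 0, 0, 0, 1], [-0.001, 0.003, 0.053, 0, 0, 0, 1], [-0.001, 0.003, 0.053, 0, 0, 0, 1]]]'

```text
time: 21.9
tool_pos: [0.6788, 0.089, 0.1014]
tcp_rot: [-3.121, -0.362, -0.001]
wrist_force: [3.1, 1.9, -3.9]
width: 0.389
grip_force: 40.8
```

```bash
python3 -c "
from h import *
rel2([.6795,.089,.0955],.23)
"
```

```text
avg [0.6788 0.089  0.1014] yaw 0.2308 F [ 3.1  1.8 -3.6] sd [0. 0. 0.] w 0.392
row [0.0012, 0.0003, 0.0099] turn 0.0002
```

Emit:
play_rows --commands '[[[0.001, 0, 0.003, 0, 0, 0, 1], [0.001, 0, 0.006, 0, 0, 0, 1], [0.001, 0, 0.009, 0, 0, 0, 1], [0.001, 0, 0.01, 0, 0, 0, 1], [0.001, 0, 0.01, 0, 0, 0, 1]]]'

```text
time: 22.65
tool_pos: [0.6791, 0.089, 0.0956]
tcp_rot: [-3.121, -0.362, 0.0]
wrist_force: [1.8, 0.9, -0.6]
width: 0.39
grip_force: 41.2
```

```bash
python3 -c "
from h import *
rel2([.6795,.089,.0955],.23)
"
```

```text
avg [0.6791 0.089  0.0956] yaw 0.2307 F [ 1.4  1.  -0.1] sd [0. 0. 0.] w 0.39
row [0.0007, 0.0001, 0.0001] turn 0.0002
```

Emit:
play_rows --commands '[[[0, 0, 0.001, 0, 0, 0, 1], [0, 0, 0.001, 0, 0, 0, -0.4], [0, 0, 0.001, 0, 0, 0, -0.4], [0, 0, 0.001, 0, 0, 0, -0.4], [0, 0, -0.06, 0, 0, 0, -0.4], [0, 0, -0.12, 0, 0, 0, -0.4], [0, 0, -0.18, 0, 0, 0, -0.4], [0, 0, -0.24, 0, 0, 0, -0.4]]]'

```text
time: 23.7
tool_pos: [0.6786, 0.0888, 0.2405]
tcp_rot: [3.121, 0.362, -0.002]
wrist_force: [1.0, 0.2, 0.3]
width: 0.702
grip_force: 0.0
```

```bash
python3 -c "
from h import *
rel([.6155,.3,.2],.67)
"
```

```text
row [-0.0218, -0.3668, 0.0675, -0.0, 0.0003, -0.1398]
```

Emit:
play_rows --commands '[[[-0.005, -0.08, 0, 0, 0, -0.03, -0.4], [-0.01, -0.16, 0, 0, 0, -0.06, -0.4], [-0.015, -0.24, 0, 0, 0, -0.1, -0.4], [-0.022, -0.32, 0.02, 0, 0, -0.14, -0.4], [-0.022, -0.367, 0.067, 0, 0, -0.14, -0.4], [-0.022, -0.367, 0.067, 0, 0, -0.14, -0.4], [-0.022, -0.367, 0.067, 0, 0, -0.14, -0.4], [-0.022, -0.367, 0.067, 0, 0, -0.14, -0.4]]]'

```text
time: 24.5
tool_pos: [0.6166, 0.2995, 0.2]
tcp_rot: [2.967, 1.032, 0.001]
wrist_force: [-0.0, 0.2, 0.3]
width: 0.699
grip_force: 0.0
```

```bash
python3 -c "
from h import *
W=holder('hC',[.6155,.3])
rel2([W[0],W[1],.044],.67)
print([ (k) for k in [bot.read_state()['time']]])
"
```

```text
holder [0.6152 0.3017] disc mm 28.429770408863632 side mm 12.521531191882639 yaw mod90 0.671
avg [0.617  0.2993 0.2006] yaw 0.6689 F [ 0.1 -0.1  0.1] sd [0.0001 0.0001 0.0001] w 0.696
row [0.0002, -0.005, 0.261] turn -0.0004
[24.8]
```

Emit:
play_rows --commands '[[[0, -0.005, 0.08, 0, 0, 0, -0.4], [0, -0.005, 0.16, 0, 0, 0, -0.4], [0, -0.005, 0.22, 0, 0, 0, -0.4], [0, -0.005, 0.255, 0, 0, 0, -0.4], [0, -0.005, 0.261, 0, 0, 0, -0.4], [0, -0.005, 0.261, 0, 0, 0, -0.4], [0, -0.005, 0.261, 0, 0, 0, 0.5], [0, -0.005, 0.261, 0, 0, 0, 1]]]'

```text
time: 25.6
tool_pos: [0.616, 0.3034, 0.0456]
tcp_rot: [-2.966, -1.034, -0.007]
wrist_force: [1.4, -0.3, -0.4]
width: 0.39
grip_force: 40.3
```

Emit:
play_rows --commands '[[[0, 0, 0, 0, 0, 0, 1], [0, 0, 0, 0, 0, 0, 1], [0, 0, 0, 0, 0, 0, 1]]]'

```text
time: 25.9
tool_pos: [0.6159, 0.3034, 0.0455]
tcp_rot: [-2.966, -1.034, -0.007]
wrist_force: [1.1, -0.5, 7.2]
width: 0.394
grip_force: 41.3
```

```bash
python3 -c "
from h import *
s=bot.read_state()
W=holder('hC2',[.6155,.3015])
T=R.from_rotvec(s['tcp_rot']);print('in tool',T.inv().apply(W-s['tool_pos']))
rel2([.6125,.0925,.25],.21)
"
```

```text
holder [0.6149 0.3026] disc mm 30.712209326201137 side mm 13.163839154290379 yaw mod90 0.672
in tool [-1.28746878e-03 -1.95459917e-05 -4.49462004e-03]
avg [0.616  0.3034 0.0455] yaw 0.6706 F [ 0.3 -0.4  6.3] sd [0. 0. 0.] w 0.39
row [-0.2229, 0.2718, -0.3408] turn 0.1466
```

Emit:
play_rows --commands '[[[0, 0, -0.08, 0, 0, 0, 1], [0, 0, -0.16, 0, 0, 0, 1], [0, 0, -0.24, 0, 0, 0, 1], [-0.02, 0.03, -0.32, 0, 0, 0.03, 1], [-0.06, 0.08, -0.341, 0, 0, 0.06, 1], [-0.11, 0.135, -0.341, 0, 0, 0.1, 1], [-0.16, 0.19, -0.341, 0, 0, 0.146, 1], [-0.22, 0.27, -0.341, 0, 0, 0.146, 1]]]'

```text
time: 27.0
tool_pos: [0.6099, 0.1028, 0.2476]
tcp_rot: [-3.124, -0.329, 0.0]
wrist_force: [0.5, -0.8, -1.6]
width: 0.393
grip_force: 40.8
```

Emit:
play_rows --commands '[[[0, 0, 0, 0, 0, 0, 1], [0, 0, 0, 0, 0, 0, 1], [0, 0, 0, 0, 0, 0, 1], [0, 0, 0, 0, 0, 0, 1]]]'

```text
time: 27.4
tool_pos: [0.6108, 0.1051, 0.2472]
tcp_rot: [-3.123, -0.335, 0.0]
wrist_force: [0.7, -0.1, -2.4]
width: 0.394
grip_force: 40.9
```

```bash
python3 -c "
from h import *
rel2([.6131,.0924,.125],.21,2)
"
```

```text
avg [0.6108 0.1051 0.2472] yaw 0.2137 F [-0.2 -0.2 -2.1] sd [0. 0. 0.] w 0.386
row [-0.0008, 0.0215, 0.2036] turn 0.0012
```

Emit:
play_rows --commands '[[[0, 0.0215, 0, 0, 0, 0.001, 1], [0, 0.0215, 0.06, 0, 0, 0.001, 1], [0, 0.0215, 0.13, 0, 0, 0.001, 1], [0, 0.0215, 0.18, 0, 0, 0.001, 1], [0, 0.0215, 0.203, 0, 0, 0.001, 1], [0, 0.0215, 0.203, 0, 0, 0.001, 1], [0, 0.0215, 0.203, 0, 0, 0.001, 1], [0, 0.0215, 0.203, 0, 0, 0.001, 1]]]'

```text
time: 28.3
tool_pos: [0.6157, 0.0913, 0.1281]
tcp_rot: [3.124, 0.327, 0.007]
wrist_force: [-0.0, 0.4, -1.1]
width: 0.391
grip_force: 40.9
```

```bash
python3 -c "
from h import *
rel2([.6131,.0924,.1035],.21)
"
```

```text
avg [0.6153 0.0913 0.1278] yaw 0.2088 F [-0.   0.1 -1.9] sd [0.0004 0.     0.0004] w 0.393
row [-0.0032, -0.0026, 0.0405] turn -0.0004
```

Emit:
play_rows --commands '[[[-0.003, -0.002, 0.01, 0, 0, 0, 1], [-0.003, -0.002, 0.022, 0, 0, 0, 1], [-0.003, -0.002, 0.03, 0, 0, 0, 1], [-0.003, -0.002, 0.036, 0, 0, 0, 1], [-0.003, -0.002, 0.041, 0, 0, 0, 1], [-0.003, -0.002, 0.041, 0, 0, 0, 1], [-0.003, -0.002, 0.041, 0, 0, 0, 1]]]'

```text
time: 29.25
tool_pos: [0.6127, 0.0923, 0.1008]
tcp_rot: [-3.124, -0.327, -0.004]
wrist_force: [4.9, 3.0, -3.9]
width: 0.391
grip_force: 40.8
```

```bash
python3 -c "
from h import *
rel2([.6131,.0924,.0955],.21,3)
"
```

```text
avg [0.6127 0.0924 0.1008] yaw 0.2086 F [ 5.   3.  -3.8] sd [0. 0. 0.] w 0.391
row [0.0006, 0.0001, 0.0088] turn -0.0004
```

Emit:
play_rows --commands '[[[0.001, -0.001, 0.003, 0, 0, 0, 1], [0.0015, -0.001, 0.006, 0, 0, 0, 1], [0.0015, -0.001, 0.009, 0, 0, 0, 1], [0.0015, -0.001, 0.0095, 0, 0, 0, 1], [0.0015, -0.001, 0.0095, 0, 0, 0, 1]]]'

```text
time: 29.9
tool_pos: [0.6128, 0.0927, 0.0955]
tcp_rot: [-3.124, -0.327, -0.001]
wrist_force: [3.7, 1.5, 1.2]
width: 0.395
grip_force: 41.5
```

```bash
python3 -c "
from h import *
rel2([.6131,.0924,.0955],.21,2)
"
```

```text
avg [0.6128 0.0927 0.0955] yaw 0.2087 F [3.7 1.6 1.7] sd [0. 0. 0.] w 0.391
row [0.0004, 0.0006, 0.0] turn -0.0004
```

Emit:
play_rows --commands '[[[0, 0, 0, 0, 0, 0, -0.2], [0, 0, 0, 0, 0, 0, -0.2], [0, 0, 0, 0, 0, 0, -0.2], [0, 0, -0.06, 0, 0, 0, -0.2], [0, 0, -0.12, 0, 0, 0, -0.2], [0, 0, -0.18, 0, 0, 0, -0.2], [0, 0, -0.24, 0, 0, 0, -0.2], [0, 0, -0.25, 0, 0, 0, -0.4]]]'

```text
time: 30.8
tool_pos: [0.6148, 0.0929, 0.251]
tcp_rot: [3.124, 0.327, 0.013]
wrist_force: [-0.2, -0.5, 1.7]
width: 0.699
grip_force: 0.0
```

```bash
python3 -c "
from h import *
rel([.54,.353,.2],2.53)
"
```

```text
row [-0.0329, -0.4501, 0.0843, 0.0032, -0.001, -0.7389]
```

Emit:
play_rows --commands '[[[-0.005, -0.08, 0, 0, 0, -0.04, -0.4], [-0.01, -0.16, 0, 0, 0, -0.08, -0.4], [-0.015, -0.24, 0, 0, 0, -0.13, -0.4], [-0.02, -0.32, 0, 0, 0, -0.18, -0.4], [-0.03, -0.4, 0.04, 0, 0, -0.22, -0.4], [-0.033, -0.45, 0.08, 0, 0, -0.27, -0.4], [-0.033, -0.45, 0.08, 0, 0, -0.31, -0.4], [-0.033, -0.45, 0.08, 0, 0, -0.36, -0.4]]]'

```text
time: 31.6
tool_pos: [0.5346, 0.3531, 0.1937]
tcp_rot: [-2.461, -1.952, 0.009]
wrist_force: [-0.4, 1.1, 0.9]
width: 0.696
grip_force: 0.0
```

Emit:
play_rows --commands '[[[0, 0, 0, 0, 0, -0.05, -0.4], [0, 0, 0, 0, 0, -0.1, -0.4], [0, 0, 0, 0, 0, -0.15, -0.4], [0, 0, 0, 0, 0, -0.2, -0.4], [0, 0, 0, 0, 0, -0.25, -0.4], [0, 0, 0, 0, 0, -0.3, -0.4], [0, 0, 0, 0, 0, -0.35, -0.4], [0, 0, 0, 0, 0, -0.379, -0.4]]]'

```text
time: 32.4
tool_pos: [0.5362, 0.352, 0.1955]
tcp_rot: [-0.946, -2.994, 0.004]
wrist_force: [0.0, -0.7, -0.4]
width: 0.7
grip_force: 0.0
```

```bash
python3 -c "
from h import *
print(bot.read_state()['tool_pos'],yaw())
W=holder('hB',[.54,.353])
rel([W[0],W[1],.15],2.53)
"
```

```text
[0.53616446 0.35202233 0.19547568] 2.529298107875083
holder [0.5393 0.3548] disc mm 29.14370588497754 side mm 13.22646794120255 yaw mod90 0.961
row [-0.0017, 0.0071, 0.0758, -0.0009, -0.0004, 0.0013]
```

Emit:
play_rows --commands '[[[-0.002, 0.007, 0.08, 0, 0, 0, -0.4], [-0.002, 0.007, 0.16, 0, 0, 0, -0.4], [-0.002, 0.007, 0.22, 0, 0, 0, -0.4], [-0.002, 0.007, 0.246, 0, 0, 0, -0.4], [-0.002, 0.007, 0.252, 0, 0, 0, -0.4], [-0.002, 0.007, 0.252, 0, 0, 0, -0.4], [-0.002, 0.007, 0.252, 0, 0, 0, 0.5], [-0.002, 0.007, 0.252, 0, 0, 0, 1]]]'

```text
time: 33.25
tool_pos: [0.5422, 0.3563, 0.0489]
tcp_rot: [0.955, 2.99, 0.005]
wrist_force: [-0.5, -0.7, 0.9]
width: 0.388
grip_force: 40.8
```

Emit:
play_rows --commands '[[[0, 0, 0, 0, 0, 0, 1], [0, 0, 0, 0, 0, 0, 1], [0, 0, 0, 0, 0, 0, 1]]]'

```text
time: 33.55
tool_pos: [0.5423, 0.3565, 0.0489]
tcp_rot: [0.955, 2.99, 0.005]
wrist_force: [-0.0, -0.4, 6.8]
width: 0.388
grip_force: 41.7
```

```bash
python3 -c "
from h import *
s=bot.read_state()
W=holder('hB2',[.5393,.3548])
T=R.from_rotvec(s['tcp_rot']);print('in tool',T.inv().apply(W-s['tool_pos']))
rel2([.546,.0957,.25],2.88,2)
"
```

```text
holder [0.5417 0.3576] disc mm 31.81233467835498 side mm 12.950043209753535 yaw mod90 0.951
in tool [ 0.0011655   0.00055988 -0.00113382]
avg [0.5423 0.3564 0.0489] yaw 2.5232 F [-0.  -0.1  7. ] sd [0. 0. 0.] w 0.39
row [-0.257, -0.3505, -0.3352] turn -0.1136
```

Emit:
play_rows --commands '[[[0, 0, -0.08, 0, 0, 0, 1], [0, 0, -0.16, 0, 0, 0, 1], [0, 0, -0.24, 0, 0, 0, 1], [-0.03, -0.04, -0.32, 0, 0, -0.03, 1], [-0.07, -0.1, -0.335, 0, 0, -0.06, 1], [-0.11, -0.155, -0.335, 0, 0, -0.09, 1], [-0.155, -0.215, -0.335, 0, 0, -0.114, 1], [-0.2, -0.275, -0.335, 0, 0, -0.114, 1]]]'

```text
time: 34.5
tool_pos: [0.5423, 0.15, 0.2478]
tcp_rot: [0.404, 3.114, 0.001]
wrist_force: [0.2, 0.1, -1.6]
width: 0.396
grip_force: 40.9
```

Emit:
play_rows --commands '[[[-0.01, -0.04, 0, 0, 0, 0, 1], [-0.02, -0.08, 0, 0, 0, 0, 1], [-0.02, -0.08, 0, 0, 0, 0, 1], [-0.02, -0.08, 0, 0, 0, 0, 1]]]'

```text
time: 34.9
tool_pos: [0.5418, 0.1017, 0.2473]
tcp_rot: [0.41, 3.114, 0.001]
wrist_force: [0.3, 0.1, -1.7]
width: 0.39
grip_force: 40.9
```

```bash
python3 -c "
from h import *
rel2([.5472,.0957,.129],2.88,2)
"
```

```text
avg [0.5419 0.102  0.2473] yaw 2.8804 F [ 0.2 -0.1 -1.4] sd [0.     0.0003 0.    ] w 0.386
row [-0.0113, -0.0079, 0.1971] turn 0.0001
```

Emit:
play_rows --commands '[[[-0.011, -0.008, 0, 0, 0, 0, 1], [-0.011, -0.008, 0.06, 0, 0, 0, 1], [-0.011, -0.008, 0.13, 0, 0, 0, 1], [-0.011, -0.008, 0.18, 0, 0, 0, 1], [-0.011, -0.008, 0.197, 0, 0, 0, 1], [-0.011, -0.008, 0.197, 0, 0, 0, 1], [-0.011, -0.008, 0.197, 0, 0, 0, 1], [-0.011, -0.008, 0.197, 0, 0, 0, 1]]]'

```text
time: 35.8
tool_pos: [0.549, 0.096, 0.1313]
tcp_rot: [0.407, 3.111, 0.002]
wrist_force: [-0.4, 0.4, -1.3]
width: 0.393
grip_force: 40.9
```

```bash
python3 -c "
from h import *
rel2([.5472,.0957,.1065],2.88)
"
```

```text
avg [0.5486 0.0959 0.1309] yaw 2.8816 F [ 0.2  0.  -1.4] sd [0.0004 0.0001 0.0004] w 0.392
row [0.0022, -0.0009, 0.0406] turn 0.0005
```

Emit:
play_rows --commands '[[[0.002, -0.001, 0.01, 0, 0, 0, 1], [0.002, -0.001, 0.022, 0, 0, 0, 1], [0.002, -0.001, 0.03, 0, 0, 0, 1], [0.002, -0.001, 0.036, 0, 0, 0, 1], [0.002, -0.001, 0.041, 0, 0, 0, 1], [0.002, -0.001, 0.041, 0, 0, 0, 1], [0.002, -0.001, 0.041, 0, 0, 0, 1]]]'

```text
time: 36.75
tool_pos: [0.5457, 0.0954, 0.104]
tcp_rot: [-0.408, -3.115, -0.0]
wrist_force: [0.4, -0.2, -3.1]
width: 0.389
grip_force: 40.8
```

```bash
python3 -c "
from h import *
rel2([.5472,.0957,.0989],2.88,3)
"
```

```text
avg [0.5458 0.0954 0.1041] yaw 2.8814 F [ 0.8 -0.1 -2.3] sd [0.     0.     0.0001] w 0.386
row [-0.0022, 0.0012, 0.0087] turn 0.0004
```

Emit:
play_rows --commands '[[[0, 0, 0.003, 0, 0, 0, 1], [0, 0, 0.006, 0, 0, 0, 1], [0, 0, 0.009, 0, 0, 0, 1], [0, 0, 0.0095, 0, 0, 0, 1], [0, 0, 0.0095, 0, 0, 0, 1]]]'

```text
time: 37.4
tool_pos: [0.5459, 0.0954, 0.0989]
tcp_rot: [0.407, 3.115, 0.0]
wrist_force: [-0.3, -1.1, 2.2]
width: 0.39
grip_force: 41.3
```

```bash
python3 -c "
from h import *
rel2([.5472,.0957,.0989],2.88,2)
"
```

```text
avg [0.5459 0.0954 0.0989] yaw 2.8815 F [-0.9 -0.4  2.2] sd [0. 0. 0.] w 0.389
row [-0.002, 0.0011, -0.0001] turn 0.0005
```

Emit:
play_rows --commands '[[[0, 0, 0, 0, 0, 0, -0.2], [0, 0, 0, 0, 0, 0, -0.2], [0, 0, 0, 0, 0, 0, -0.2], [0, 0, -0.06, 0, 0, 0, -0.2], [0, 0, -0.12, 0, 0, 0, -0.2], [0, 0, -0.18, 0, 0, 0, -0.2], [0, 0, -0.25, 0, 0, 0.04, 1], [0, 0, -0.29, 0, 0, 0.08, 1]]]'

```text
time: 38.3
tool_pos: [0.547, 0.0955, 0.2764]
tcp_rot: [0.801, 3.033, 0.003]
wrist_force: [1.0, -0.3, 0.3]
width: 0.269
grip_force: 0.0
```

```bash
python3 -c "
from h import *
rel(own(0,.262,.25),1.518)
rel(own(0,.262,.128),1.518)
"
```

```text
row [-0.0178, 0.212, 0.0447, 0.0015, 0.0006, 0.3524]
row [-0.017, 0.2115, 0.248, 0.0015, 0.0006, 0.3524]
```

Emit:
play_rows --commands '[[[-0.005, 0.07, 0, 0, 0, 0.045, 1], [-0.01, 0.14, 0.02, 0, 0, 0.09, 1], [-0.018, 0.21, 0.04, 0, 0, 0.135, 1], [-0.018, 0.212, 0.04, 0, 0, 0.18, 1], [-0.018, 0.212, 0.04, 0, 0, 0.225, 1], [-0.018, 0.212, 0.04, 0, 0, 0.27, 1], [-0.018, 0.212, 0.04, 0, 0, 0.315, 1], [-0.018, 0.212, 0.04, 0, 0, 0.352, 1]]]'

```text
time: 39.1
tool_pos: [0.6173, 0.201, 0.248]
tcp_rot: [-2.278, -2.163, 0.001]
wrist_force: [0.1, 0.7, 0.0]
width: -0.003
grip_force: 0.0
```

```bash
python3 -c "
from h import *
snap('scene','s6',(150,100,420,300),2.9)
rel2(own(0,.262,.128),1.518,3)
"
```

```text
avg [0.6173 0.201  0.2481] yaw 1.522 F [-0.2  0.2  0.1] sd [0.     0.     0.0001] w -0.002
row [-0.0, 0.0033, 0.2002] turn 0.0013
```

View pics/s6.png

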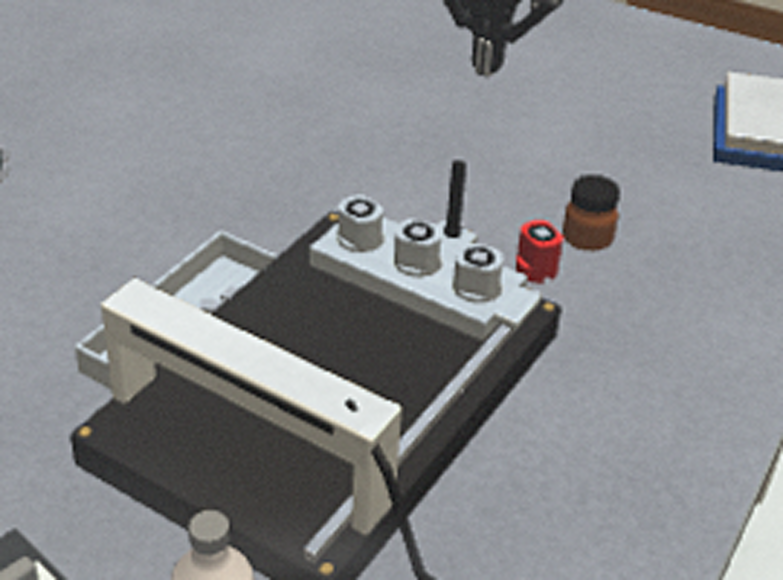

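All three holders sit level in the sockets, with tops at (361,208), (417,232) and (480,257), and the gripper hovers behind the post at (457,195). Lowering behind the post, then pushing.

Emit:
play_rows --commands '[[[0, 0.003, 0.07, 0, 0, 0, 1], [0, 0.003, 0.14, 0, 0, 0, 1], [0, 0.003, 0.2, 0, 0, 0, 1], [0, 0.003, 0.2, 0, 0, 0, 1], [0, 0.003, 0.2, 0, 0, 0, 1], [0, 0.003, 0.2, 0, 0, 0, 1]]]'

```text
time: 39.9
tool_pos: [0.6211, 0.2014, 0.1313]
tcp_rot: [2.27, 2.169, 0.006]
wrist_force: [0.5, -0.2, 0.2]
width: 0.002
grip_force: 0.0
```

```bash
python3 -c "
from h import *
rel2(own(0,-.0,.128),1.518,3);rel2(own(0,-.037,.128),1.518,1);print(toown(bot.read_state()['tool_pos']))
"
```

```text
avg [0.6213 0.2015 0.1317] yaw 1.5249 F [ 0.2 -0.3  0.1] sd [0.0001 0.     0.0002] w 0.002
row [-0.4379, -0.0062, 0.0061] turn 0.0022
avg [0.621  0.2014 0.1315] yaw 1.5246 F [ 0.6  0.1 -0. ] sd [0. 0. 0.] w -0.002
row [-0.4994, -0.0061, 0.0058] turn 0.0021
[0.00141174 0.2625665 ]
```

Emit:
play_rows --commands '[[[-0.02, -0.001, 0.005, 0, 0, 0.002, 1], [-0.045, -0.002, 0.006, 0, 0, 0.002, 1], [-0.075, -0.003, 0.006, 0, 0, 0.002, 1], [-0.105, -0.004, 0.006, 0, 0, 0.002, 1], [-0.135, -0.004, 0.006, 0, 0, 0.002, 1], [-0.165, -0.005, 0.006, 0, 0, 0.002, 1], [-0.195, -0.005, 0.006, 0, 0, 0.002, 1], [-0.225, -0.006, 0.006, 0, 0, 0.002, 1]]]'

```text
time: 40.9
tool_pos: [0.6111, 0.066, 0.1258]
tcp_rot: [2.279, 2.16, 0.009]
wrist_force: [5.7, 6.3, -0.3]
width: 0.0
grip_force: 3.1
```

```bash
python3 -c "
from h import *
rel2(own(0,-.037,.128),1.518,1);print(toown(bot.read_state()['tool_pos']))
"
```

```text
avg [0.6111 0.066  0.1258] yaw 1.5172 F [ 5.7  6.3 -0.3] sd [0. 0. 0.] w 0.0
row [-0.2733, 0.0022, -0.0037] turn -0.0003
[-0.00191948  0.12383229]
```

Emit:
play_rows --commands '[[[-0.03, 0.001, -0.002, 0, 0, 0, 1], [-0.06, 0.002, -0.003, 0, 0, 0, 1], [-0.09, 0.002, -0.003, 0, 0, 0, 1], [-0.12, 0.002, -0.003, 0, 0, 0, 1], [-0.15, 0.002, -0.003, 0, 0, 0, 1], [-0.18, 0.002, -0.003, 0, 0, 0, 1], [-0.21, 0.002, -0.003, 0, 0, 0, 1], [-0.235, 0.002, -0.003, 0, 0, 0, 1]]]'

```text
time: 41.75
tool_pos: [0.6019, -0.0747, 0.1259]
tcp_rot: [-2.278, -2.159, -0.0]
wrist_force: [1.9, 5.7, -2.7]
width: 0.0
grip_force: 2.9
```

```bash
python3 -c "
from h import *
rel2(own(0,-.037,.128),1.518,1);print(toown(bot.read_state()['tool_pos']))
im=bot.read_camera('scene');cv2.imwrite('pics/s7_raw.png',im)
"
```

```text
avg [ 0.6019 -0.0747  0.1259] yaw 1.5173 F [ 1.9  5.7 -2.7] sd [0. 0. 0.] w 0.0
row [-0.0382, 0.0048, -0.0036] turn -0.0002
[-0.00274291 -0.0165997 ]
```

Remaining is about 20 mm. I'll go slowly and watch the force for the stop.

Emit:
play_rows --commands '[[[-0.008, 0.001, -0.002, 0, 0, 0, 1], [-0.016, 0.001, -0.002, 0, 0, 0, 1], [-0.024, 0.001, -0.002, 0, 0, 0, 1], [-0.03, 0.001, -0.002, 0, 0, 0, 1], [-0.034, 0.001, -0.002, 0, 0, 0, 1], [-0.034, 0.001, -0.002, 0, 0, 0, 1]]]'

```text
time: 42.45
tool_pos: [0.6022, -0.0945, 0.1279]
tcp_rot: [-2.278, -2.16, -0.0]
wrist_force: [-2.5, 5.9, 1.1]
width: 0.002
grip_force: 2.9
```

```bash
python3 -c "
from h import *
rel2(own(0,-.037,.128),1.518,2);print(toown(bot.read_state()['tool_pos']))
"
```

```text
avg [ 0.6022 -0.0944  0.1279] yaw 1.5178 F [-2.7  5.8  1. ] sd [0. 0. 0.] w 0.002
row [-0.0054, 0.0026, -0.0002] turn -0.0001
[-0.00154138 -0.03372632]
```

Emit:
play_rows --commands '[[[-0.003, 0.001, 0, 0, 0, 0, 1], [-0.006, 0.001, 0, 0, 0, 0, 1], [-0.009, 0.001, 0, 0, 0, 0, 1], [-0.012, 0.001, 0, 0, 0, 0, 1], [-0.012, 0.001, 0, 0, 0, 0, 1]]]'

```text
time: 43.05
tool_pos: [0.6022, -0.0948, 0.128]
tcp_rot: [-2.273, -2.153, -0.011]
wrist_force: [-2.5, 27.6, 5.4]
width: -0.002
grip_force: 14.0
```

```bash
python3 -c "
from h import *
rel2(own(0,-.037,.128),1.518,2);print(toown(bot.read_state()['tool_pos']))
"
```

```text
avg [ 0.6022 -0.0948  0.128 ] yaw 1.5166 F [-2.4 27.5  5.6] sd [0. 0. 0.] w 0.002
row [-0.0048, 0.0026, -0.0001] turn -0.0004
[-0.00151312 -0.0340995 ]
```

The force jumped to 27 N with no further motion, so the carriage is at its stop. Backing off and rising, clear of everything.

Emit:
play_rows --commands '[[[0.03, 0, 0, 0, 0, 0, 1], [0.08, 0, 0, 0, 0, 0, 1], [0.12, 0, -0.06, 0, 0, 0, 1], [0.16, 0, -0.13, 0, 0, 0, 1], [0.24, 0.0, -0.2, 0, 0, 0, 1], [0.32, 0.0, -0.25, 0, 0, 0, 1], [0.4, 0.0, -0.28, 0, 0, 0, 1], [0.48, 0.0, -0.28, 0, 0, 0, 1]]]'

```text
time: 43.95
tool_pos: [0.6195, 0.1684, 0.2983]
tcp_rot: [2.276, 2.156, 0.009]
wrist_force: [0.8, 0.2, 0.3]
width: 0.003
grip_force: 0.0
```

Emit:
play_rows --commands '[[[0.08, 0, 0, 0, 0, 0, 1], [0.16, 0, 0, 0, 0, 0, 1], [0.24, 0, 0, 0, 0, 0, 1], [0.32, 0, 0, 0, 0, 0, 1], [0.32, 0, 0, 0, 0, 0, 1], [0.32, 0, 0, 0, 0, 0, 1]]]'

```text
time: 44.55
tool_pos: [0.6276, 0.3602, 0.2932]
tcp_rot: [2.275, 2.163, -0.0]
wrist_force: [-1.2, -0.3, 0.3]
width: 0.001
grip_force: 0.0
```

```bash
python3 -c "
from h import *
print(bot.read_state()['tool_pos'],bot.read_state()['time'])
snap('top','t9',(210,115,430,270),3.6)
"
```

```text
[0.6276297  0.36020594 0.29318571] 44.55
```

View pics/t9.png

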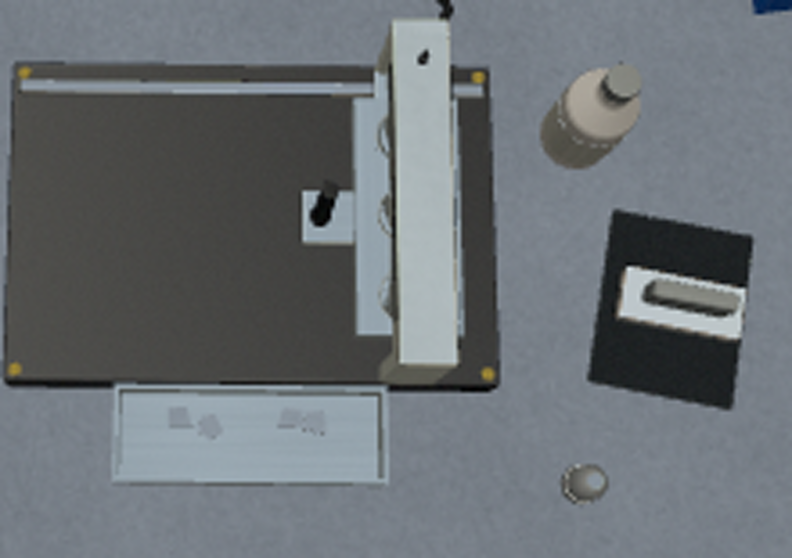

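The carriage is under the bridge with its left edge at column 355, four chips are in the tray, and the bottle and objective are in place. The scraper foot corners are (625,266), (745,290), (741,339) and (618,318), and the mat corners (612,211), (753,236), (732,408) and (589,379). The scraper looks a bit to the right, so I'll check by numbers.

```bash
python3 -c "
from h import *
c=saved('t9');f=lambda p,z:pix2w('',np.array(p)/3.6+[210,115],z,c)
s=f([(625,266),(745,290),(741,339),(618,318)],.023);m=f([(612,211),(753,236),(732,408),(589,379)],.003)
print(s.mean(0),s.round(3).tolist(),m.mean(0));print(s.mean(0)-m.mean(0))
e=f([(355,100),(357,333)],.064);print([toown(p) for p in e])
p=f([(330,187)],.14);print(toown(p[0]))
"
```

```text
[ 0.52339404 -0.41142467  0.023     ] [[0.556, -0.368, 0.023], [0.532, -0.464, 0.023], [0.492, -0.456, 0.023], [0.513, -0.357, 0.023]] [ 0.52348368 -0.40918813  0.003     ]
[-8.96385826e-05 -2.23653755e-03  2.00000000e-02]
[array([ 0.09504452, -0.08307795]), array([-0.09799435, -0.08179695])]
[ 0.00104223 -0.05375353]
```

```bash
python3 -c "
from h import *
print(bot.finish_job())"
```

```text
the job is handed in; nothing more can be done
None
```

The job is handed in: four chips (all I could see) are in the tray, the scraper stands within about 3 mm of the mat's middle, all three holders are seated, the carriage is at its stop, and the bottle, jar, objective and red look-alike were left alone.

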